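# Fit the roller rotors to the tubing pump and start it

## Robot

A 6-joint arm with a two-finger parallel gripper is mounted at the origin on a cart in front of the work surface, level with it; the furniture and walls round the work are solid. World frame = base frame: x ahead of the robot, y to its left, z up, the work surface at z = 0. Lengths are in m, angles in rad, forces in N, time in s.
With the tool pointing down it reaches from about 0.275 to 0.975 m from the base axis. Payload 8.4 kg.
Tool frame: the origin (TCP) lies at the very end of the fingers, on their centre line; the grasp point (between the pads) lies 19 mm behind it; z points along the fingers, y is the direction in which the jaws open and shut (so a half turn about z gives the same grasp; the last joint's range is limited). The gripper opens to 92 mm and grips with 3 to 60 N. Pads are 20 mm wide; open, the fingers measure 128 mm over their backs; the gripper's body (75 mm by 189 mm) begins 69 mm behind the grasp point.
Start: joints at [1.314, 0.353, 1.633, -0, 1.155, -0.002], TCP at [0.158, 0.605, 0.215] pointing down, gripper open.
Joint ranges: [-2.63, 2.63], [-0.92, 2.1], [0.06, 2.66], [-1.3, 4.44], [0, 2.69], [-3.02, 3.02]. Speed limits (rad/s): [2.22, 2.22, 2.79, 3.14, 3.14, 3.14].

## Interface

Orientations are given as a unit quaternion [w, x, y, z].
In Python, from cell import robot gives the robot as it stands. The module is installed in compiled form; this text tells all that it offers.
- The arm moves only by the tool jog_arm, never from a script. Its argument "motion" is text: rows parted by semicolons, each of 6 numbers parted by spaces: the shift along the tool's x, y, z in mm, then the turn, a rotation vector about the tool's x, y, z in degrees. In form: x y z rx ry rz; .... A call has 1 to 5 rows; each row shifts and turns the commanded pose from where the row before left it, along the tool's axes as they then stand; what a row does not reach is not made up. A row lasts 1/12 s, in which the tool goes at most 41.7 mm and 7.16 degrees, less where a joint would pass 70% of its speed; a pose out of reach is approached as far as the arm can. A call is refused whole if a number of a shift passes 41.7 or a number of a turn 7.16, either way. A call with a gripper value outside its range is refused whole. "hand" is the finger opening in mm, from 0 to 91.9, set as the call begins (left out, the last holds). The fingers move at their own pace and stop on an object; "newtons" is the grip in N (left out, the last holds). Time passes only in rows, so rows that do not move let the fingers close. It gives the time, the measured TCP pose, the force and the opening at its end, in the units of the state.
- robot.read_state(): the state, without advancing time (a new reading comes with each control period).
- robot.capture(name): name is "scene" or "top" or "wrist"; returns a dict with "img" (384x512x3 uint8, blue, green, red), "range_z" (384x512 float32, m along the optical axis (not along the pixel's ray), 0 where there is no reading), "fx", "fy", "cx", "cy" (pixels), "cam_to_world" (4x4, takes a point from camera to world coordinates). Camera axes: x right, y up, looking along -z (the intrinsics and any distortion apply to the point x, -y, -z); pixel columns grow to the right and rows downward; lengths in m; the calibration is good to about 2 mm. A picture is of the moment at which its call begins.
- robot.finish_job(): hands the job in, once; it reports no verdict.
Trained networks look in the newest picture that a camera, given by its name, has taken for a name from the list of things; names that differ only in an ending like _2 or _b are one class to them, and where a whole thing is asked for, a point or a joint stands for the part that bears it (a point fixed in the world has none). Each returns a list of dicts, best first, with "score" (0 to 1); they miss things now and then, are a little off and sometimes report something else, mostly with a low value. They report only what shows in the picture. A call takes as long as a camera call.
- robot.outline_of(camera, label): "pixels" (384x512 bool, what is visible of it) and "rect" ([left, top, right, bottom] in pixels, round what is visible of it).
The state is a dict: "time": time; "joint_pos": joint angles; "joint_velocities": joint speeds; "joint_torque": joint torques, N m; "ee_pos": TCP position; "ee_rot": TCP orientation; "wrist_force": force on the tool from outside, world axes, zero at the start; "ft_torque": the same for the moment, N m; "finger_gap": opening from 0.0 (shut) to 1.0 (fully open).
Only numpy, scipy, OpenCV 4.12 (cv2) and the standard library are available. Lean on these libraries where they do the work, as an engineer would, in place of code of your own. Each camera call takes 0.05 s, during which the arm holds its last target.

## Task

Get the tubing pump ready for its dry run: put every rotor that stands on the mat onto a drive shaft of its own, turned so that its D-shaped bore matches the flat on the shaft, and fully down on the shaft's collar. Be gentle with shafts and bearings: never drop or press a rotor onto the pump with more than 40 newtons. When all the rotors are on, close the clear guard, then switch the pump on with the toggle at the right; leave the beaker, the small bottle and the forceps where they are.

Things in the scene. Friction and masses are not known exactly. Their poses are not given: they have to be found in the camera images.
- rotor1_mid (a point): A point on the rotor's axis, half-way up (26 mm over its underside); z runs up the axis, x points to the bore's flat. Loose roller rotor, 160 g: hexagonal aluminium hub 34 mm across flats, 52 mm high; dark flanges and four white rollers round the lower 22 mm, 70 mm across. Grip the hub's bare top 30 mm; its side faces point along +x and every 60 degrees. Red index lines on top mark the side of the flat. May be absent.
- rotor2_mid (a point): A point on the rotor's axis, half-way up (26 mm over its underside); z runs up the axis, x points to the bore's flat. The same kind of rotor; may be absent. All rotors have a D-shaped bore right through the hub on its axis, 20 mm in diameter, with the flat 6.5 mm from the axis on the +x side (1 mm wider all round than the shaft). Any rotor fits any shaft, lower end (rollers) first.
- rotor3_mid (a point): A point on the rotor's axis, half-way up (26 mm over its underside); z runs up the axis, x points to the bore's flat. The same kind of rotor; may be absent.
- rotor4_mid (a point): A point on the rotor's axis, half-way up (26 mm over its underside); z runs up the axis, x points to the bore's flat. The same kind of rotor; may be absent.
- shaft1_seat (a point): Leftmost drive shaft: the point on its axis at the top of its collar, where a rotor's underside comes to rest, 71 mm above the desk; z is up, x points to the shaft's flat. Upright steel D-shaft, 18 mm in diameter, flat 5.5 mm from the axis, standing 38 mm above a 28 mm wide collar, tip chamfered 2.5 mm. A white tick on the collar marks the side of the flat.
- shaft2_seat (a point): Second from the left, a drive shaft: the point on its axis at the top of its collar, where a rotor's underside comes to rest, 71 mm above the desk; z is up, x points to the shaft's flat. Same shape. The shafts are geared and cannot be turned by hand; each stands at its own angle.
- shaft3_seat (a point): Third from the left, a drive shaft: the point on its axis at the top of its collar, where a rotor's underside comes to rest, 71 mm above the desk; z is up, x points to the shaft's flat. Same shape.
- shaft4_seat (a point): Rightmost drive shaft: the point on its axis at the top of its collar, where a rotor's underside comes to rest, 71 mm above the desk; z is up, x points to the shaft's flat. Same shape.
- pump: Four-head tubing pump drive, fixed: white case 150 mm deep (x), 460 wide (y), 65 high; origin under its centre, front facing its -x. Four shafts 90 mm apart in a row on top, each with a grey half-round shoe 24 mm high behind it (inner radius 40 mm) and two tube clips 18 mm high in front. The run switch is on the bare right-hand end of the top.
- guard (a joint): Angle of the clear guard over the shafts (rad): 0 shut, 1.75 standing open against its stop, as at the start. A clear hood 366 mm wide (y), 135 long, 68 deep, of 4 mm sheet, hinged along the rear of the case. Moves lightly; it stays open until pushed forward past about 0.9 rad, then sinks shut by itself in some seconds on its damper.
- guard_hinge (a point): Middle of the guard's hinge line (it runs along the pump's y), 65 mm above the desk; axes as the pump's
- guard_edge (a point): Middle of the guard's free edge (dark strip), the outer corner of its top panel and front wall: 135 mm from the hinge along the panel and 68 mm out from it. With the guard open this is the upper rear edge, to be pushed forward from behind (it rises 30 mm on the way); x and z turn with the guard.
- run_switch (a joint): Run switch, a black toggle lever with a 26 mm ball, on the right-hand end of the case: 0 off (leaning to the front, the pump's -x), 1.0 rad on (leaning to the rear, +x). It stays where it is left and needs about 2 N at the ball.
- run_switch_tip (a point): Centre of the switch lever's ball, 50 mm from its pivot; the pivot is 87 mm above the desk, so the ball is about 131 mm above the desk at either end and 48 mm farther back when on; x and z turn with the lever
- bench_mat: Blue-grey bench mat, fixed, 220 x 290 x 3 mm, on which the rotors stand upright at the start; origin under its centre
- beaker: Clear plastic beaker, 90 mm wide, 103 mm high, bystander; origin under its centre
- squat_bottle: Small white bottle with red cap, 48 mm wide, 124 mm high, bystander; origin under its centre
- tweezers: Steel forceps lying flat, 133 x 15 x 9 mm, bystander; origin under its centre

How it is judged:
By the outcome, as a careful person would: the job done as asked, in the order asked, and still so for the second after the job is handed in, with the robot touching nothing.
Of rotor1, rotor2, rotor3, rotor4 only 3 to 4 are there at a start; the rules pass over those that are not, and their reading is None.
At some moment in a run one of rotor1, rotor2, rotor3, rotor4 may be knocked a few centimetres aside while the robot is not near it.
It also fails if it takes over 210 s, if anything falls off the work surface, if the arm or the gripper's body presses on something with over 40 N, if the wrist force passes 120 N, or if a joint passes its speed limit or range.

## Working session

There is one attempt and no reset: what is moved stays moved. The work goes in short steps, Python scripts to look and compute and a tool call to move; the robot and the scene stay as the last step left them, time stands still between calls to the robot, and variables do not carry over. Pictures are saved under pics/ and viewed, and the job is handed in when it is done.

Besides the shell and the picture viewer there is one more tool, called after "Emit:" as a command line: name --argument value ..., lists and objects as JSON in quotes. jog_arm: Moves the arm, as the interface text tells. Its arguments: {"type":"object","properties":{"motion":{"type":"string"},"hand":{"type":"number"},"newtons":{"type":"number"}},"required":["motion"]}

```bash
mkdir -p pics; cat > h.py <<'E'
import numpy as np, cv2
from cell import robot
from scipy.spatial.transform import Rotation as R
def cap(n,f=None):
    c=robot.capture(n)
    if f: cv2.imwrite('pics/'+f,c['img'])
    return c
def w(c,u,v,d=None):
    u=np.asarray(u,float);v=np.asarray(v,float)
    if d is None: d=c['range_z'][v.astype(int),u.astype(int)]
    p=np.stack([(u-c['cx'])/c['fx']*d,-(v-c['cy'])/c['fy']*d,-d,np.ones_like(d)],-1)
    return (p@np.array(c['cam_to_world']).T)[...,:3]
def grid(c):
    v,u=np.mgrid[0:384,0:512]
    return w(c,u,v,c['range_z'])
E
python3 - <<'E'
from h import *
s=robot.read_state();print(s)
for n in ['scene','top','wrist']:
    c=cap(n,n+'0.png');print(n,c['fx'],c['cx'],c['cy'],np.round(c['cam_to_world'],3).tolist(),c.keys())
E
```

```text
{'time': 0.0, 'joint_pos': array([ 1.31360221e+00,  3.53673196e-01,  1.63413424e+00,  4.02581129e-06,
        1.15519142e+00, -2.39225505e-03]), 'joint_velocities': array([-0.00148991, -0.00036788,  0.00167335,  0.00158674, -0.00067819,
       -0.00149782]), 'joint_torque': array([-1.01815349e-03, -5.93865323e+01, -3.34211969e+01,  6.95893401e-02,
        2.35832896e-02, -1.56245605e-04]), 'ee_pos': array([0.15740081, 0.60434035, 0.21384801]), 'ee_rot': array([-9.28268959e-05,  1.27057345e-01,  9.91895124e-01, -6.96946362e-04]), 'wrist_force': array([-0.6199429 ,  0.44732531, -0.0456611 ]), 'ft_torque': array([-0.05347816,  0.01168439,  0.01715274]), 'finger_gap': 1.002059110231621}
scene 467.96778954191603 255.12908677739222 186.88941568570172 [[0.73, 0.476, -0.49, -0.114], [-0.683, 0.512, -0.521, -0.798], [0.002, 0.715, 0.699, 1.103], [0.0, 0.0, 0.0, 1.0]] dict_keys(['img', 'range_z', 'fx', 'fy', 'cx', 'cy', 'cam_to_world'])
top 443.42829667101694 254.81370861009287 194.41687581307775 [[0.004, 0.99, -0.138, 0.386], [-1.0, 0.003, -0.002, -0.052], [-0.002, 0.138, 0.99, 1.629], [0.0, 0.0, 0.0, 1.0]] dict_keys(['img', 'range_z', 'fx', 'fy', 'cx', 'cy', 'cam_to_world'])
wrist 332.40356513064097 259.5370876984385 194.77453417933347 [[0.254, -0.927, -0.278, 0.079], [0.967, 0.242, 0.075, 0.625], [-0.002, -0.288, 0.958, 0.385], [0.0, 0.0, 0.0, 1.0]] dict_keys(['img', 'range_z', 'fx', 'fy', 'cx', 'cy', 'cam_to_world'])
```

View pics/scene0.png

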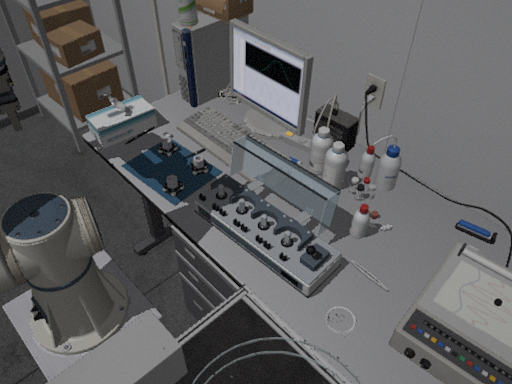

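View pics/top0.png

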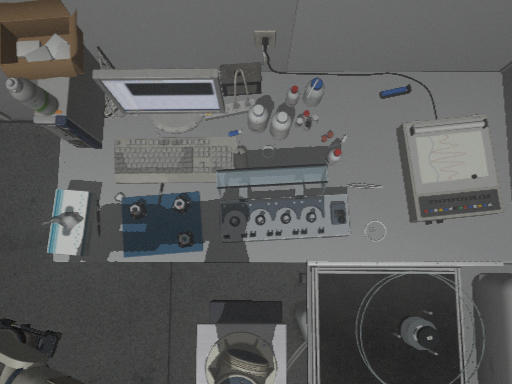

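View pics/wrist0.png

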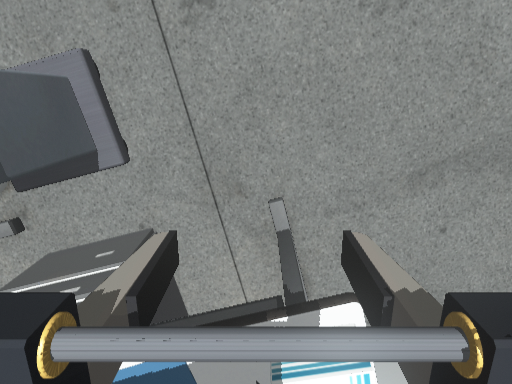

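```bash
python3 - <<'E'
from h import *
a=cv2.imread('pics/scene0.png')[125:285,110:350]; a=cv2.resize(a,None,fx=3.3,fy=3.3,interpolation=cv2.INTER_CUBIC); cv2.imwrite('pics/sz0.png',a)
a=cv2.imread('pics/top0.png')[140:265,110:390]; a=cv2.resize(a,None,fx=2.8,fy=2.8,interpolation=cv2.INTER_CUBIC); cv2.imwrite('pics/tz0.png',a)
cap('top');cap('scene')
for cam in ['top','scene']:
  for l in ['rotor1_mid','rotor','shaft1_seat','run_switch','guard','pump','bench_mat','beaker','squat_bottle','tweezers']:
    try: print(cam,l,[(np.round(o['rect']).tolist(),round(o['score'],2)) for o in robot.outline_of(cam,l)][:6])
    except Exception as e: print(l,e)
E
```

```text
top rotor1_mid [([128.0, 205.0, 148.0, 219.0], 0.62)]
rotor it knows: beaker, bench_mat, guard, guard_edge, guard_hinge, pump, rotor1_mid, rotor2_mid, rotor3_mid, rotor4_mid, run_switch, run_switch_tip, shaft1_seat, shaft2_seat, shaft3_seat, shaft4_seat, squat
top shaft1_seat []
top run_switch [([339.0, 217.0, 344.0, 222.0], 0.55)]
top guard [([216.0, 165.0, 329.0, 196.0], 0.73)]
top pump [([214.0, 168.0, 353.0, 244.0], 0.8)]
top bench_mat [([120.0, 192.0, 204.0, 260.0], 0.58)]
top beaker [([218.0, 163.0, 327.0, 195.0], 0.4)]
top squat_bottle [([179.0, 234.0, 196.0, 251.0], 0.52)]
top tweezers []
scene rotor1_mid [([191.0, 156.0, 205.0, 172.0], 0.73), ([158.0, 139.0, 180.0, 159.0], 0.7)]
rotor it knows: beaker, bench_mat, guard, guard_edge, guard_hinge, pump, rotor1_mid, rotor2_mid, rotor3_mid, rotor4_mid, run_switch, run_switch_tip, shaft1_seat, shaft2_seat, shaft3_seat, shaft4_seat, squat
scene shaft1_seat [([218.0, 179.0, 225.0, 198.0], 0.64), ([350.0, 204.0, 372.0, 236.0], 0.52)]
scene run_switch [([308.0, 244.0, 320.0, 253.0], 0.54), ([217.0, 182.0, 226.0, 198.0], 0.34)]
scene guard [([232.0, 137.0, 338.0, 233.0], 0.83)]
scene pump [([196.0, 138.0, 340.0, 296.0], 0.94), ([232.0, 135.0, 340.0, 233.0], 0.55)]
scene bench_mat [([121.0, 145.0, 220.0, 206.0], 0.8)]
scene beaker [([328.0, 308.0, 358.0, 334.0], 0.56)]
scene squat_bottle [([350.0, 202.0, 370.0, 240.0], 0.97)]
scene tweezers [([350.0, 263.0, 387.0, 289.0], 0.51), ([160.0, 174.0, 184.0, 192.0], 0.38)]
```

View pics/sz0.png

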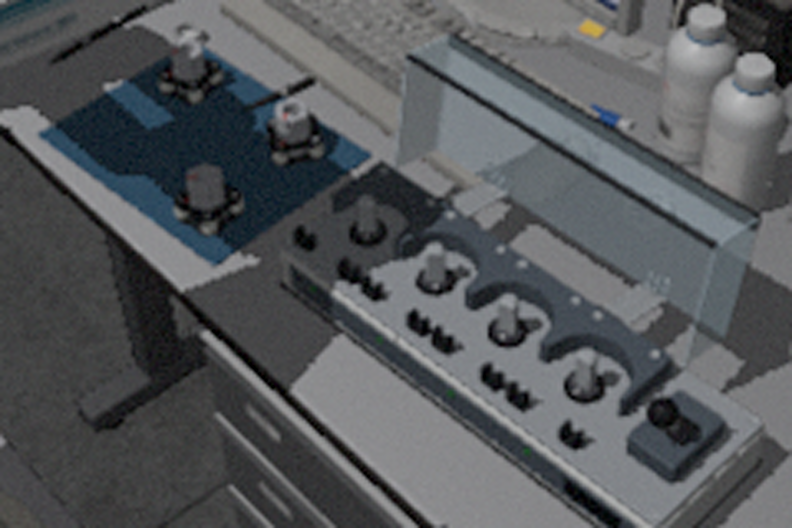

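View pics/tz0.png

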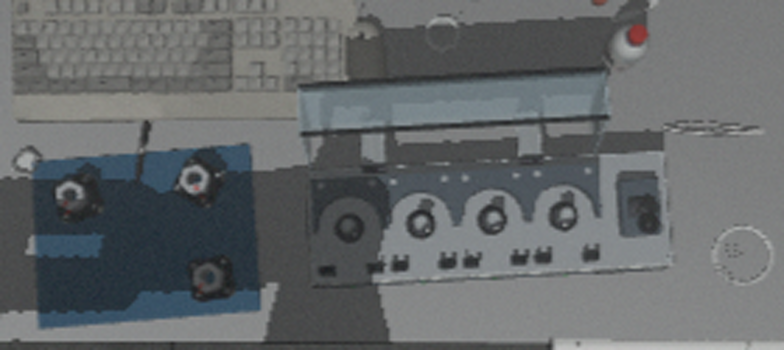

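```bash
python3 - <<'E'
from h import *
c=cap('top'); P=grid(c)
def q(u,v): print((u,v),np.round(P[v,u],3))
print('corners mat');[q(*a) for a in [(122,195),(200,191),(125,256),(202,250)]]
print('pump');[q(*a) for a in [(221,240),(349,233),(346,195)]]
print('rotors');[q(*a) for a in [(136,209),(180,204),(185,239)]]
print('shafts');[q(*a) for a in [(234,221),(260,219),(286,217),(311,216),(342,217)]]
print('edge');[q(*a) for a in [(218,171),(327,165),(219,187),(327,181)]]
# high points over mat/pump
for name,(x0,x1,y0,y1) in dict(mat=(.25,.55,.15,.5),).items():
    m=(P[...,0]>x0)&(P[...,0]<x1)&(P[...,1]>y0)&(P[...,1]<y1)&(P[...,2]>.04)&(P[...,2]<.08)
    n,l,st,ce=cv2.connectedComponentsWithStats(m.astype(np.uint8))
    for i in range(1,n):
        if st[i,4]>10: print(st[i],np.round(P[l==i].mean(0),3),P[l==i][:,2].max())
E
```

```text
corners mat
(122, 195) [0.609 0.444 0.   ]
(200, 191) [ 0.626  0.155 -0.006]
(125, 256) [0.385 0.422 0.001]
(202, 250) [0.408 0.143 0.003]
pump
(221, 240) [0.442 0.069 0.066]
(349, 233) [ 0.468 -0.381  0.065]
(346, 195) [ 0.603 -0.373  0.067]
rotors
(136, 209) [0.556 0.388 0.005]
(180, 204) [0.576 0.227 0.003]
(185, 239) [0.447 0.205 0.006]
shafts
(234, 221) [0.505 0.022 0.11 ]
(260, 219) [ 0.513 -0.067  0.107]
(286, 217) [ 0.52  -0.157  0.11 ]
(311, 216) [ 0.523 -0.242  0.115]
(342, 217) [ 0.517 -0.342  0.143]
edge
(218, 171) [0.664 0.073 0.189]
(327, 165) [ 0.725 -0.319 -0.001]
(219, 187) [0.609 0.067 0.201]
(327, 181) [ 0.63  -0.285  0.201]
[130 210  10   5  35] [0.541 0.38  0.054] 0.0622871545300232
[179 234  10  11  68] [0.446 0.203 0.053] 0.061590367688672654
```

```bash
cat >> h.py <<'E'
from scipy.spatial.transform import Slerp
def Rdown(yaw):  # yaw (deg) = world heading of tool y; z down
    y=np.radians(yaw); ty=np.array([np.cos(y),np.sin(y),0]); tz=np.array([0,0,-1.]); tx=np.cross(ty,tz)
    return R.from_matrix(np.stack([tx,ty,tz],1))
def pose():
    s=robot.read_state(); q=s['ee_rot']; return s['ee_pos'],R.from_quat([q[1],q[2],q[3],q[0]]),s
def st():
    p,r,s=pose(); m=r.as_matrix()
    print('t %.2f'%s['time'],'tcp',np.round(p*1e3,1),'yaw %.2f'%np.degrees(np.arctan2(m[1,1],m[0,1])),'tz',np.round(m[:,2],4),'F',np.round(s['wrist_force'],1),'gap %.1f'%(s['finger_gap']*91.9),'q',np.round(s['joint_pos'],2))
def plan(way,step=40.,rot=6.5):
    """way: list of (pos_mm, yaw_deg)"""
    p,r,_=pose(); p=p*1e3
    rows=[]
    for wp in way:
        t=np.array(wp[0],float); y=wp[1]; rt=Rdown(y)
        dr=np.degrees(np.linalg.norm((r.inv()*rt).as_rotvec()))
        n=max(1,int(np.ceil(max(np.linalg.norm(t-p)/step,dr/rot))))
        sl=Slerp([0,1],R.concatenate([r,rt]))
        for k in range(n):
            ra=r.as_matrix()
            pt=p+(t-p)/(n-k)
            rn=sl((k+1)/n)
            d=np.round(ra.T@(pt-p),1); v=np.round(np.degrees((r.inv()*rn).as_rotvec()),2)
            rows.append((d,v)); p=p+ra@d; r=r*R.from_rotvec(np.radians(v))
    f=lambda x:('%.2f'%x).rstrip('0').rstrip('.') if abs(x)>1e-9 else '0'
    L=[' '.join(f(x) for x in list(d)+list(v)) for d,v in rows]
    for i in range(0,len(L),5): print('; '.join(L[i:i+5]))
E
python3 - <<'E'
from h import *
st();plan([((580,290,250),90)])
E
```

```text
t 1.20 tcp [157.5 604.8 214.6] yaw 75.40 tz [ 0. -0. -1.] F [-0.7 -0.3 -0.1] gap 92.2 q [ 1.31  0.35  1.63 -0.    1.16 -0.  ]
-34.9 -14.2 -2.5 0 0 -1.04; -34.6 -14.8 -2.5 0 0 -1.05; -34.3 -15.4 -2.5 0 0 -1.04; -34 -16 -2.5 0 0 -1.04; -33.8 -16.7 -2.5 0 0 -1.04
-33.4 -17.3 -2.5 0 0 -1.05; -33.1 -17.9 -2.6 0 0 -1.04; -32.8 -18.5 -2.5 0 0 -1.04; -32.5 -19 -2.6 0 0 -1.05; -32.1 -19.6 -2.5 0 0 -1.04
-31.7 -20.2 -2.6 0 0 -1.04; -31.4 -20.8 -2.5 0 0 -1.04; -31 -21.4 -2.6 0 0 -1.05; -30.6 -21.9 -2.5 0 0 -1.04
```

Emit:
jog_arm --motion "-35 -14 -2.5 0 0 -1; -35 -15 -2.5 0 0 -1; -34 -15 -2.5 0 0 -1; -34 -16 -2.5 0 0 -1; -34 -17 -2.5 0 0 -1"

```text
time: 1.62
ee_pos: [0.3097, 0.491, 0.2273]
ee_rot: [0.0, 0.083, 0.997, 0.0]
wrist_force: [0.9, 0.5, -0.4]
finger_gap: 1.002
```

Emit:
jog_arm --motion "-33 -17 -2.5 0 0 -1; -33 -18 -2.5 0 0 -1; -33 -18 -2.5 0 0 -1; -32 -19 -2.5 0 0 -1; -32 -20 -2.5 0 0 -1"

```text
time: 2.03
ee_pos: [0.4594, 0.3781, 0.2399]
ee_rot: [0.0, 0.04, 0.999, 0.0]
wrist_force: [0.2, 0.6, 0.1]
finger_gap: 1.0
```

Emit:
jog_arm --motion "-32 -20 -2.5 0 0 -1; -31 -21 -2.5 0 0 -1; -31 -21 -2.5 0 0 -1; -31 -22 -2.5 0 0 -1; 0 0 0 0 0 0"

```text
time: 2.45
ee_pos: [0.5833, 0.2848, 0.25]
ee_rot: [0.002, 0.007, 1.0, -0.0]
wrist_force: [-0.5, -0.6, 0.4]
finger_gap: 0.999
```

```bash
python3 - <<'E'
from h import *
st()
c=cap('wrist'); np.savez('w1.npz',**c)
cv2.imwrite('pics/w1.png',cv2.resize(c['img'],(768,576),interpolation=cv2.INTER_CUBIC))
for l in ['rotor1_mid']:
  for o in robot.outline_of('wrist',l): print(l,o['rect'],o['score'])
E
```

```text
t 2.45 tcp [583.3 284.8 250. ] yaw 89.25 tz [ 0.0031 -0.001  -1.    ] F [-0.5 -0.6  0.4] gap 91.8 q [ 0.45  0.36  1.54 -0.    1.24 -1.1 ]
rotor1_mid [311.4, 111.2, 369.1, 161.8] 0.72
```

View pics/w1.png

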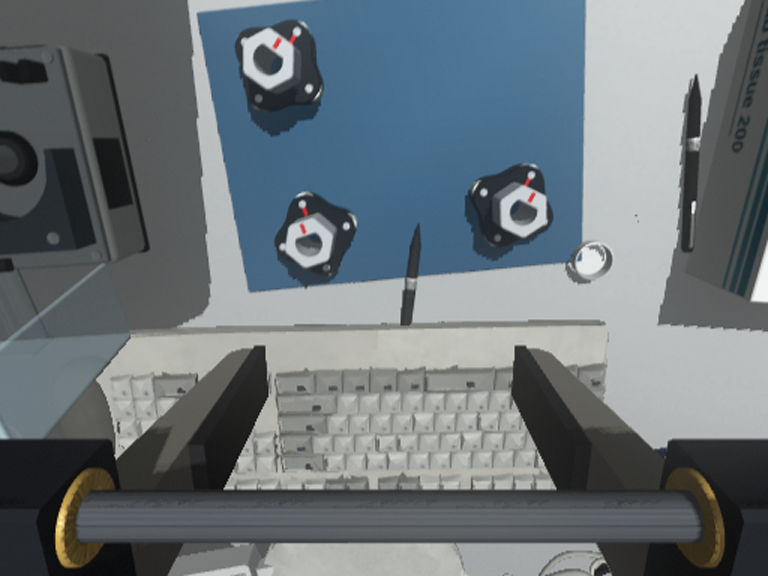

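```bash
cat >> h.py <<'E'
from scipy.optimize import least_squares
def ray_plane(c,u,v,z):
    T=np.array(c['cam_to_world']); d=np.stack([(u-c['cx'])/c['fx'],-(v-c['cy'])/c['fy'],-np.ones_like(u,dtype=float)],-1)@T[:3,:3].T
    o=T[:3,3]; return o+d*((z-o[2])/d[...,2])[...,None]
def hexfit(c,u0,v0,ztop,rad=26,tol=.006,dbg=None):
    P=grid(c); I=c['img'].astype(int); v,u=np.mgrid[0:384,0:512]
    near=np.hypot(u-u0,v-v0)<rad
    m=near&(abs(P[...,2]-ztop)<tol)
    n,l,s,ce=cv2.connectedComponentsWithStats(m.astype(np.uint8))
    k=1+np.argmax(s[1:,4]); m=l==k
    pts=np.stack([u[m],v[m]],1).astype(np.float32)
    hull=cv2.convexHull(pts)[:,0]
    hull_len=[]; H=np.vstack([np.linspace(hull[i],hull[(i+1)%len(hull)],20,endpoint=False) for i in range(len(hull))])
    W=ray_plane(c,H[:,0],H[:,1],ztop)[:,:2]
    c0=W.mean(0)
    best=None
    for th0 in np.radians([0,20,40]):
        def f(x):
            a=x[2]+np.arange(6)*np.pi/3; d=((W-x[:2])@np.stack([np.cos(a),np.sin(a)])).max(1)
            return (d-x[3])*1e3
        r=least_squares(f,[*c0,th0,.017],loss='soft_l1')
        if best is None or r.cost<best.cost: best=r
    x=best.x
    red=near&(I[...,2]>110)&(I[...,1]<.6*I[...,2])&(I[...,0]<.6*I[...,2])
    rp=P[red]; top=ray_plane(c,u[red].astype(float),v[red].astype(float),ztop)[:,:2]
    isT=abs(rp[:,2]-ztop)<.012
    ra=np.degrees(np.arctan2(*(top[isT].mean(0)-x[:2])[::-1])) if isT.any() else np.nan
    th=np.degrees(x[2]); cand=th+60*np.arange(6); k=np.argmin(abs((cand-ra+180)%360-180))
    res=(cand[k]+180)%360-180
    print('ctr',np.round(x[:2]*1e3,1),'flat yaw %.1f'%res,'red yaw %.1f n=%d'%(ra,isT.sum()),'halfw %.2f'%(x[3]*1e3),'npix',m.sum(),'rms %.2f'%np.sqrt(np.mean(best.fun**2)),'ztop med %.4f'%np.median(P[m][:,2]))
    return x[:2],res
E
python3 - <<'E'
from h import *
c=dict(np.load('w1.npz'))
for u,v in [(268,60),(308,240),(523,212)]: hexfit(c,u/1.5,v/1.5,.055,rad=26)
E
```

```text
ctr [448.9 204.5] flat yaw 144.8 red yaw 149.0 n=19 halfw 16.99 npix 841 rms 0.33 ztop med 0.0554
ctr [573.7 223.6] flat yaw -162.6 red yaw -161.5 n=13 halfw 16.96 npix 631 rms 0.39 ztop med 0.0555
ctr [552.5 380.6] flat yaw 153.0 red yaw 148.5 n=15 halfw 16.93 npix 661 rms 0.34 ztop med 0.0553
```

```bash
python3 - <<'E'
from h import *
plan([((560,-110,330),90)])
E
```

```text
1.3 -36.2 -7.3 0 0 -0.07; 1.3 -36.2 -7.3 0 0 -0.07; 1.4 -36.2 -7.3 0 -0.01 -0.07; 1.4 -36.2 -7.4 0 0 -0.07; 1.4 -36.1 -7.3 0 0 -0.07
1.5 -36.2 -7.4 0 0 -0.06; 1.5 -36.1 -7.3 0 -0.01 -0.07; 1.6 -36.2 -7.4 0 0 -0.07; 1.6 -36.1 -7.3 0 0 -0.07; 1.6 -36.1 -7.4 0 0 -0.07
1.7 -36.2 -7.3 0 0 -0.07
```

Emit:
jog_arm --motion "1.5 -36 -7.3 0 0 -0.1; 1.5 -36 -7.3 0 0 -0.1; 1.5 -36 -7.3 0 0 -0.1; 1.5 -36 -7.3 0 0 -0.1; 1.5 -36 -7.3 0 0 -0.1"

```text
time: 2.97
ee_pos: [0.5683, 0.1086, 0.2863]
ee_rot: [-0.0, -0.0, 1.0, 0.0]
wrist_force: [0.9, -1.1, -0.4]
finger_gap: 0.995
```

Emit:
jog_arm --motion "1.5 -36 -7.3 0 0 -0.1; 1.5 -36 -7.3 0 0 -0.1; 1.5 -36 -7.3 0 0 0; 1.5 -36 -7.3 0 0 0; 1.5 -36 -7.3 0 0 0"

```text
time: 3.38
ee_pos: [0.5614, -0.0713, 0.323]
ee_rot: [0.0, -0.002, 1.0, 0.0]
wrist_force: [0.7, 0.6, -0.4]
finger_gap: 1.0
```

Emit:
jog_arm --motion "1.5 -36 -7.3 0 0 0; 0 0 0 0 0 0"

```text
time: 3.55
ee_pos: [0.5606, -0.1111, 0.3314]
ee_rot: [0.001, 0.0, 1.0, -0.001]
wrist_force: [-0.1, -0.6, -0.7]
finger_gap: 1.001
```

```bash
python3 - <<'E'
from h import *
st()
c=cap('wrist'); np.savez('w2.npz',**c)
cv2.imwrite('pics/w2.png',cv2.resize(c['img'],(768,576),interpolation=cv2.INTER_CUBIC))
for l in ['shaft1_seat','run_switch_tip','guard_edge']:
  for o in robot.outline_of('wrist',l): print(l,o['rect'],o['score'])
E
```

```text
t 3.55 tcp [ 560.6 -111.1  331.4] yaw 89.97 tz [ 0.0019 -0.0024 -1.    ] F [-0.1 -0.6 -0.7] gap 92.0 q [-0.2   0.18  1.61 -0.    1.35 -1.77]
shaft1_seat [354.4, 107.6, 383.5, 130.3] 0.93
run_switch_tip [34.1, 115.1, 75.4, 145.8] 0.63
guard_edge [85.8, 176.9, 448.5, 297.7] 0.88
guard_edge [434.3, 34.5, 510.7, 193.7] 0.53
```

View pics/w2.png

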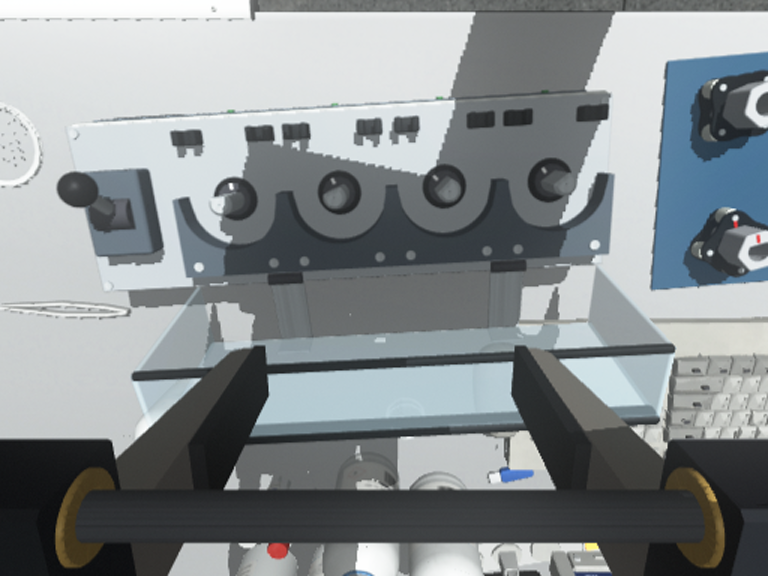

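```bash
python3 - <<'E'
from h import *
c=dict(np.load('w2.npz'));I=c['img']
t=[cv2.resize(I[v-22:v+22,u-22:u+22],(390,390),interpolation=cv2.INTER_CUBIC) for u,v in [(155,130),(227,128),(296,123),(368,119)]]
g=lambda x:np.clip(255*(x/255.)**.6,0,255).astype(np.uint8)
cv2.imwrite('pics/sh.png',g(cv2.resize(np.vstack([np.hstack(t[:2]),np.hstack(t[2:])]),(600,600))))
E
```

```text
(no output)
```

View pics/sh.png

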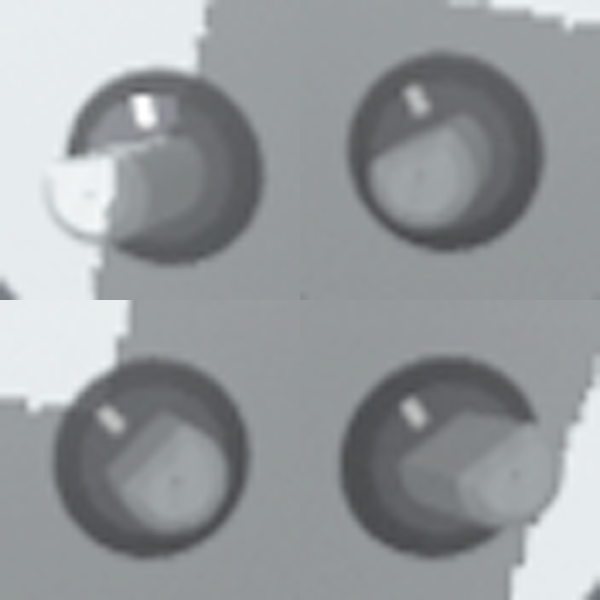

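```bash
python3 - <<'E'
from h import *
c=dict(np.load('w2.npz')); k=300/44
off={4:(133,108,0,0),3:(205,106,300,0),2:(274,101,0,300),1:(346,97,300,300)}
dot={4:(92,195),3:(420,177),2:(176,481),1:(516,474)}
tick={4:(144,111),3:(417,99),2:(110,418),1:(413,412)}
fl={4:((112,152),(170,132)),3:((370,165),(455,115)),2:((113,483),(168,413)),1:((460,480),(530,424))}
def px(s,p): o=off[s]; return np.array([(p[0]-o[2]+.5)/k-.5+o[0],(p[1]-o[3]+.5)/k-.5+o[1]])
def W(s,p,z): a=px(s,p); return ray_plane(c,a[:1],a[1:],z)[0,:2]
C=np.array([W(s,dot[s],.109) for s in (1,2,3,4)])
print(np.round(C*1e3,1), np.linalg.norm(np.diff(C,axis=0),axis=1))
d=np.array([-0,1.])
# line fit w/ spacing 90
th=np.arctan2(*(C[3]-C[0])[::-1]); e=np.array([np.cos(th),np.sin(th)]); m=C.mean(0)
F=np.array([m+e*.09*(i-1.5) for i in range(4)]); print('fit',np.round(F*1e3,1),'row dir',np.degrees(th),'pump yaw',np.degrees(th)+90)
np.save('shafts.npy',F)
for i,s in enumerate((1,2,3,4)):
    t=W(s,tick[s],.071)-F[i]; a,b=W(s,fl[s][0],.107),W(s,fl[s][1],.107)
    n=np.degrees(np.arctan2(*(b-a)[::-1])); print(s,'tick yaw %.1f r %.1f'%(np.degrees(np.arctan2(t[1],t[0])),np.linalg.norm(t)*1e3),'flat normal',n+90,n-90)
E
```

```text
[[ 510.6   24. ]
 [ 516.1  -65.9]
 [ 521.  -155.9]
 [ 526.2 -245.4]] [0.09004561 0.09013084 0.0896957 ]
fit [[ 510.6   24. ]
 [ 515.9  -65.9]
 [ 521.1 -155.7]
 [ 526.3 -245.6]] row dir -86.67273310687162 pump yaw 3.3272668931283818
1 tick yaw -139.7 r 10.9 flat normal 220.20544047333507 40.205440473335074
2 tick yaw -133.1 r 11.3 flat normal 232.23525916758373 52.235259167583735
3 tick yaw -156.3 r 11.4 flat normal 209.44732722112627 29.447327221126272
4 tick yaw -172.0 r 11.2 flat normal 198.10223591040972 18.102235910409703
```

```bash
python3 - <<'E'
from h import *
plan([((574,224,190),77.4)])
E
```

```text
-1.6 36.6 15.5 0 0 1.42; -0.7 36.6 15.5 0.01 -0.01 1.41; 0.2 36.6 15.5 0 0 1.42; 1.1 36.6 15.5 0.01 -0.01 1.42; 2 36.6 15.5 0 0 1.42
2.9 36.5 15.5 0.01 -0.01 1.41; 3.9 36.5 15.6 0 0 1.42; 4.7 36.3 15.5 0.01 -0.01 1.42; 5.7 36.3 15.6 0 0 1.42
```

Emit:
jog_arm --motion "-1.5 36.5 15 0 0 1.4; -0.7 36.5 15 0 0 1.4; 0.2 36.5 15 0 0 1.4; 1.1 36.5 15 0 0 1.4; 2 36.5 16 0 0 1.4"

```text
time: 4.17
ee_pos: [0.5674, 0.0789, 0.2531]
ee_rot: [-0.0, 0.06, 0.998, 0.0]
wrist_force: [1.0, 0.6, 0.6]
finger_gap: 0.995
```

Emit:
jog_arm --motion "3 36.5 16 0 0 1.4; 4 36.5 16 0 0 1.4; 5 36.5 16 0 0 1.4; 5.5 36.5 16 0 0 1.4; 0 0 0 0 0 0"

```text
time: 4.58
ee_pos: [0.5709, 0.2294, 0.1862]
ee_rot: [-0.002, 0.107, 0.994, 0.0]
wrist_force: [-0.6, -0.1, 0.5]
finger_gap: 0.998
```

```bash
cat > look.py <<'E'
import sys
from h import *
n=sys.argv[1]; pts=[tuple(map(float,a.split(','))) for a in sys.argv[2:]]
st(); c=cap('wrist'); np.savez(n+'.npz',**c)
cv2.imwrite(f'pics/{n}.png',c['img'])
T=np.linalg.inv(np.array(c['cam_to_world']))
for x,y in pts:
    p=T@np.array([x/1e3,y/1e3,.055,1]); u=c['cx']+c['fx']*p[0]/-p[2]; v=c['cy']-c['fy']*p[1]/-p[2]
    print('expect px',u,v)
    try: hexfit(c,u,v,.055,rad=24*c['fx']/1e3/-p[2])
    except Exception as e: print('fail',e)
E
python3 look.py p1 573.7,223.6 448.9,204.5 552.5,380.6
```

```text
t 4.58 tcp [570.9 229.4 186.2] yaw 77.73 tz [-4.3e-03  8.0e-04 -1.0e+00] F [-0.6 -0.1  0.5] gap 91.7 q [ 0.38  0.37  1.68  0.    1.1  -0.98]
expect px 254.73880579786055 189.31823271830763
ctr [573.5 223.7] flat yaw -162.5 red yaw -156.9 n=17 halfw 17.15 npix 863 rms 0.37 ztop med 0.0554
expect px 200.36618878382086 54.70041326661871
ctr [448.9 204. ] flat yaw 144.3 red yaw 147.9 n=23 halfw 16.93 npix 1165 rms 0.28 ztop med 0.0556
expect px 420.3859138900085 131.00362859198853
ctr [552.4 380.2] flat yaw 154.2 red yaw 150.5 n=22 halfw 17.32 npix 1065 rms 0.55 ztop med 0.0553
```

View pics/p1.png

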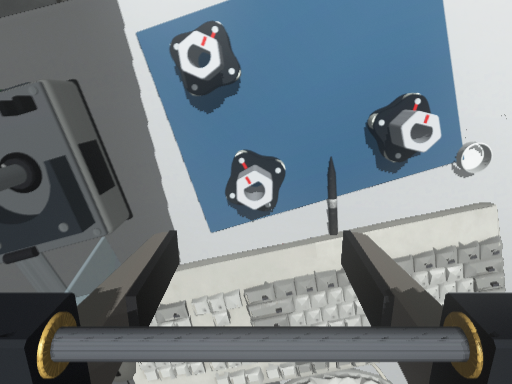

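```bash
python3 - <<'E'
from h import *
plan([((573.6,223.6,60),77.4),((573.6,223.6,30),77.4)],step=32)
E
```

```text
-0.8 -0.6 31.9 -0.02 -0.05 0.11; -0.8 -0.6 31.8 -0.02 -0.05 0.11; -0.8 -0.7 31.9 -0.02 -0.05 0.1; -0.8 -0.6 31.8 -0.02 -0.05 0.11; 0 0 30 0 0 0
```

Emit:
jog_arm --motion "-0.8 -0.6 32 0 -0.05 0.1; -0.8 -0.6 32 0 -0.05 0.1; -0.8 -0.6 32 0 -0.05 0.1; -0.8 -0.6 32 0 -0.05 0.1; 0 0 18 0 0 0"

```text
time: 5.05
ee_pos: [0.5744, 0.2189, 0.041]
ee_rot: [0.0, 0.112, 0.994, -0.001]
wrist_force: [-1.2, -0.9, 0.3]
finger_gap: 0.996
```

Emit:
jog_arm --motion "0 0 9 0 0 0; 0 0 0 0 0 0; 0 0 0 0 0 0"

```text
time: 5.3
ee_pos: [0.5769, 0.2195, 0.0356]
ee_rot: [0.002, 0.112, 0.994, -0.0]
wrist_force: [-0.2, -0.4, -0.1]
finger_gap: 0.998
```

```bash
python3 - <<'E'
from h import *
st()
E
```

```text
t 5.30 tcp [576.9 219.5  35.6] yaw 77.14 tz [ 3.6e-03 -7.0e-04 -1.0e+00] F [-0.2 -0.4 -0.1] gap 91.7 q [ 0.36  0.55  1.78 -0.    0.81 -0.98]
```

```bash
python3 - <<'E'
from h import *
for i in range(3): cap('wrist'); st()
E
```

```text
t 5.35 tcp [577.5 219.6  36.3] yaw 77.13 tz [ 5.1e-03 -1.0e-04 -1.0e+00] F [-0.1  0.5  0.6] gap 91.9 q [ 0.36  0.55  1.78 -0.    0.81 -0.98]
t 5.40 tcp [577.8 219.7  36.6] yaw 77.12 tz [ 5.8e-03  1.0e-04 -1.0e+00] F [ 0.1 -0.  -0.2] gap 91.8 q [ 0.36  0.55  1.78 -0.    0.81 -0.98]
t 5.45 tcp [577.9 219.6  36.7] yaw 77.11 tz [ 6.e-03  2.e-04 -1.e+00] F [ 0.6 -0.8  0. ] gap 92.1 q [ 0.36  0.55  1.78 -0.    0.81 -0.98]
```

```bash
python3 - <<'E'
from h import *
plan([((573.6,223.6,30),77.4)])
E
```

```text
5.1 2.9 6.6 0.09 0.33 -0.29
```

Emit:
jog_arm --motion "5 3 6.6 0.1 0.35 -0.3; 0 0 0 0 0 0; 0 0 0 0 0 0; 0 0 0 0 0 0; 0 0 0 0 0 0"

```text
time: 5.87
ee_pos: [0.5727, 0.2232, 0.0284]
ee_rot: [-0.001, 0.11, 0.994, -0.001]
wrist_force: [0.2, 0.1, -0.7]
finger_gap: 0.997
```

```bash
python3 - <<'E'
from h import *
st()
E
```

```text
t 5.87 tcp [572.7 223.2  28.4] yaw 77.40 tz [-0.0027 -0.001  -1.    ] F [ 0.2  0.1 -0.7] gap 91.6 q [ 0.37  0.56  1.78  0.    0.8  -0.98]
```

Emit:
jog_arm --motion "0 0 0 0 0 0; 0 0 0 0 0 0; 0 0 0 0 0 0; 0 0 0 0 0 0; 0 0 0 0 0 0" --hand 10 --newtons 35

```text
time: 6.28
ee_pos: [0.5726, 0.2231, 0.0283]
ee_rot: [-0.001, 0.11, 0.994, -0.001]
wrist_force: [0.7, -0.4, -0.3]
finger_gap: 0.662
```

Emit:
jog_arm --motion "0 0 0 0 0 0; 0 0 0 0 0 0; 0 0 0 0 0 0; 0 0 0 0 0 0; 0 0 0 0 0 0"

```text
time: 6.7
ee_pos: [0.5726, 0.2232, 0.0283]
ee_rot: [-0.001, 0.11, 0.994, -0.001]
wrist_force: [0.2, 0.3, -0.0]
finger_gap: 0.366
```

```bash
python3 - <<'E'
from h import *
st()
s=np.load('shafts.npy')[2]*1e3; print(s)
plan([((572,223,150),77.4),((s[0],s[1],210),86)])
E
```

```text
t 6.70 tcp [572.6 223.2  28.3] yaw 77.40 tz [-0.0029 -0.001  -1.    ] F [ 0.2  0.3 -0. ] gap 33.6 q [ 0.37  0.56  1.78  0.    0.8  -0.98]
[ 521.08926725 -155.70617531]
0.2 -0.1 -30.4 -0.02 -0.04 0; 0.2 -0.1 -30.4 -0.03 -0.03 0; 0.2 -0.1 -30.5 -0.02 -0.04 0; 0.2 -0.2 -30.4 -0.02 -0.04 0; -3.3 -38.1 -6 0 0 -0.86
-2.7 -38.1 -6 0 0 -0.86; -2.2 -38.1 -6 0 0 -0.86; -1.6 -38.2 -6 0 0 -0.86; -1 -38.2 -6 0 0 -0.86; -0.4 -38.2 -6 0 0 -0.86
0.1 -38.2 -6 0 0 -0.86; 0.7 -38.2 -6 0 0 -0.86; 1.3 -38.2 -6 0 0 -0.86; 1.9 -38.2 -6 0 0 -0.86
```

Emit:
jog_arm --motion "0 0 -18 0 0 0; 0 0 -36 0 0 0; 0 0 -36 0 0 0; 0 0 -36 0 0 0; -3 -36 -14 0 0 -0.9"

```text
time: 7.12
ee_pos: [0.5713, 0.1921, 0.1734]
ee_rot: [0.002, 0.101, 0.995, 0.002]
wrist_force: [0.2, -0.2, -1.4]
finger_gap: 0.367
```

Emit:
jog_arm --motion "-3 -38 -6 0 0 -0.9; -2 -38 -6 0 0 -0.9; -2 -38 -6 0 0 -0.9; -1 -38 -6 0 0 -0.9; -0.5 -38 -6 0 0 -0.9"

```text
time: 7.53
ee_pos: [0.543, -0.0028, 0.1988]
ee_rot: [-0.002, 0.062, 0.998, -0.001]
wrist_force: [0.2, -0.6, -1.2]
finger_gap: 0.371
```

Emit:
jog_arm --motion "0 -38 -6 0 0 -0.9; 0.5 -38 -4 0 0 -0.9; 1 -38 0 0 0 -0.9; 1 -36 0 0 0 -0.9; 0 0 0 0 0 0"

```text
time: 7.95
ee_pos: [0.5251, -0.1554, 0.2088]
ee_rot: [-0.001, 0.033, 0.999, -0.002]
wrist_force: [-0.4, 0.1, -1.8]
finger_gap: 0.366
```

Emit:
jog_arm --motion "0 0 0 0 0 0; 0 0 0 0 0 0; 0 0 0 0 0 0; 0 0 0 0 0 0"

```text
time: 8.28
ee_pos: [0.5262, -0.1488, 0.2087]
ee_rot: [-0.002, 0.031, 1.0, -0.0]
wrist_force: [1.0, 0.1, -2.7]
finger_gap: 0.364
```

```bash
python3 - <<'E'
from h import *
st()
c=cap('wrist'); np.savez('c1.npz',**c)
cv2.imwrite('pics/c1.png',cv2.resize(c['img'],(768,576),interpolation=cv2.INTER_CUBIC))
s=np.load('shafts.npy')[2]*1e3; print(s)
plan([((s[0],s[1],155),86)])
E
```

```text
t 8.28 tcp [ 526.2 -148.8  208.7] yaw 86.49 tz [-3.2e-03 -8.0e-04 -1.0e+00] F [ 1.   0.1 -2.7] gap 33.4 q [-0.28  0.24  1.81 -0.    1.1  -1.79]
[ 521.08926725 -155.70617531]
2.3 -3.5 26.9 -0.03 -0.09 0.25; 2.3 -3.6 26.8 -0.04 -0.09 0.24
```

View pics/c1.png

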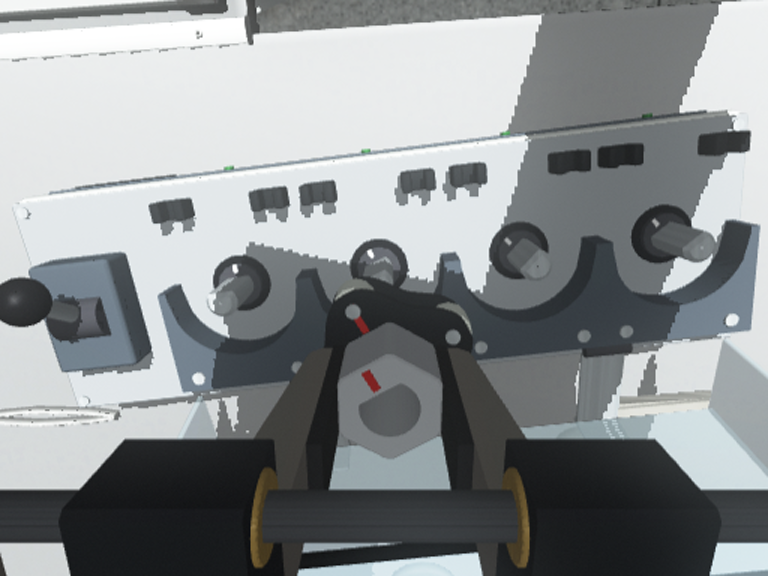

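```bash
cat >> h.py <<'E'
def inhand(c,dz=26.7,tcp=None,uv=(259,268)):
    p,r,s=pose(); zt=p[2]+dz/1e3
    o=hexfit(c,uv[0],uv[1],zt,rad=45,tol=.008)
    d=r.as_matrix().T@np.array([o[0][0]-p[0],o[0][1]-p[1],0]); print('offset in tool (mm)',np.round(d*1e3,1),'tcp',np.round(p*1e3,1))
    return o
E
python3 - <<'E'
from h import *
c=dict(np.load('c1.npz'))
inhand(c)
I=c['img'];t=[cv2.resize(I[v-22:v+22,u-22:u+22],(300,300),interpolation=cv2.INTER_CUBIC) for u,v in [(155,190),(250,175),(346,167),(450,157)]]
g=lambda x:np.clip(255*(x/255.)**.6,0,255).astype(np.uint8)
cv2.imwrite('pics/sh2.png',g(np.vstack([np.hstack(t[:2]),np.hstack(t[2:])])))
E
```

```text
ctr [ 525.8 -149. ] flat yaw -146.7 red yaw -144.1 n=86 halfw 19.77 npix 3870 rms 0.87 ztop med 0.2358
offset in tool (mm) [ 0.4 -0.2  0. ] tcp [ 526.2 -148.9  208.7]
```

View pics/sh2.png

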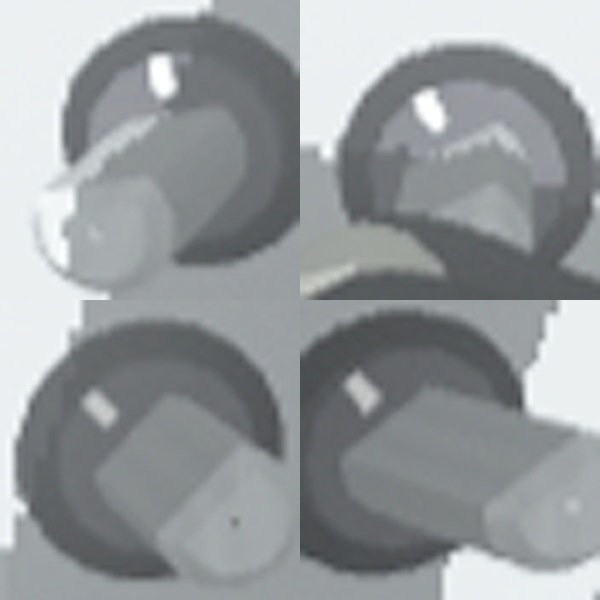

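```bash
python3 - <<'E'
from h import *
c=dict(np.load('c1.npz')); k=300/44
D={4:(95,235,133,168),2:(235,221,324,145),1:(272,205,428,135)}
A=[]
for s,(x,y,a,b) in D.items():
    W=ray_plane(c,np.array([(x+.5)/k-.5+a]),np.array([(y+.5)/k-.5+b]),.109)[0,:2]; A.append(W);print(s,np.round(W*1e3,1))
TK={4:(160,78,133,168),3:(131,111,228,153),2:(100,109,324,145),1:(63,92,428,135)}
F=np.load('shafts.npy')
for s,(x,y,a,b) in TK.items():
    W=ray_plane(c,np.array([(x+.5)/k-.5+a]),np.array([(y+.5)/k-.5+b]),.071)[0,:2]-F[s-1]; print(s,'tick %.1f r %.1f'%(np.degrees(np.arctan2(W[1],W[0])),np.linalg.norm(W)*1e3))
P=grid(c)
v,u=np.mgrid[0:384,0:512]
from collections import Counter
hz=P[...,2]
for t in (.002,.003):
    c2=dict(c); 
    # drop finger columns by darkness
    rz=c['range_z'].copy(); rz[c['img'].max(2)<70]=0; c2['range_z']=rz
    o=hexfit(c2,259,268,.2357,rad=45,tol=t)
E
```

```text
4 [ 526.6 -246.4]
2 [515.9 -66.4]
1 [511.   23.6]
4 tick -167.0 r 11.0
3 tick -153.2 r 11.1
2 tick -130.4 r 11.2
1 tick -138.8 r 10.7
ctr [ 527.  -149.4] flat yaw -154.2 red yaw -149.9 n=86 halfw 16.90 npix 2863 rms 0.31 ztop med 0.2360
ctr [ 526.7 -149.4] flat yaw -153.7 red yaw -149.1 n=86 halfw 17.07 npix 2987 rms 0.39 ztop med 0.2360
```

```bash
cat >> h.py <<'E'
def fixh(u=259,v=268,dz=26.9,name=None,c=None,half=52):
    """in-hand rotor centre: drops dark fingers"""
    p,r,s=pose()
    if c is None: c=cap('wrist')
    if name: np.savez(name+'.npz',**c)
    c2=dict(c); rz=c['range_z'].copy(); rz[c['img'].max(2)<half]=0; c2['range_z']=rz
    p,r,s=pose()
    o=hexfit(c2,u,v,p[2]+dz/1e3,rad=45,tol=.003)
    m=r.as_matrix(); d=m.T@np.array([o[0][0]-p[0],o[0][1]-p[1],0]); print('tool offset',np.round(d*1e3,1))
    return o
E
python3 - <<'E'
from h import *
st(); plan([((520.5,-155.5,145),86.5)],step=25)
E
```

```text
t 8.33 tcp [ 526.2 -148.9  208.7] yaw 86.49 tz [-3.2e-03 -9.0e-04 -1.0e+00] F [ 0.4 -0.5 -2.3] gap 33.4 q [-0.28  0.24  1.81 -0.    1.1  -1.79]
1.7 -2.3 21.2 -0.02 -0.06 0; 1.7 -2.3 21.3 -0.02 -0.06 0; 1.8 -2.3 21.2 -0.02 -0.06 -0.01
```

Emit:
jog_arm --motion "1.7 -2.3 21 0 -0.06 0; 1.7 -2.3 21 0 -0.06 0; 1.8 -2.3 21 0 -0.06 0; 0 0 0 0 0 0; 0 0 0 0 0 0"

```text
time: 8.75
ee_pos: [0.5198, -0.1559, 0.1453]
ee_rot: [-0.001, 0.031, 1.0, -0.0]
wrist_force: [1.0, -0.6, -2.1]
finger_gap: 0.369
```

Emit:
jog_arm --motion "0 0 0 0 0 0; 0 0 0 0 0 0; 0 0 0 0 0 0"

```text
time: 9.0
ee_pos: [0.5213, -0.1568, 0.1472]
ee_rot: [0.001, 0.031, 1.0, -0.001]
wrist_force: [0.3, 0.4, -2.4]
finger_gap: 0.366
```

```bash
python3 - <<'E'
from h import *
st(); plan([((520.5,-155.5,136),86.5)],step=25)
E
```

```text
t 9.00 tcp [ 521.3 -156.8  147.2] yaw 86.42 tz [ 0.0023 -0.0019 -1.    ] F [ 0.3  0.4 -2.4] gap 33.6 q [-0.29  0.3   1.87 -0.    0.96 -1.8 ]
0.9 1.2 11.1 -0.1 0.14 -0.08
```

Emit:
jog_arm --motion "0.8 1.2 4 -0.1 0.14 0; 0 0 4 0 0 0; 0 0 3 0 0 0; 0 0 0 0 0 0; 0 0 0 0 0 0"

```text
time: 9.42
ee_pos: [0.5194, -0.1555, 0.1345]
ee_rot: [-0.001, 0.031, 1.0, 0.0]
wrist_force: [0.5, -0.6, -2.1]
finger_gap: 0.367
```

Emit:
jog_arm --motion "0 0 3 0 0 0; 0 0 3 0 0 0; 0 0 0 0 0 0; 0 0 0 0 0 0"

```text
time: 9.75
ee_pos: [0.5194, -0.1555, 0.1286]
ee_rot: [-0.001, 0.031, 1.0, 0.0]
wrist_force: [-0.3, -0.6, -1.8]
finger_gap: 0.368
```

```bash
python3 - <<'E'
from h import *
st(); c=cap('wrist'); cv2.imwrite('pics/d1.png',c['img']); fixh(c=c)
E
```

```text
t 9.75 tcp [ 519.4 -155.5  128.6] yaw 86.40 tz [-2.6e-03  7.0e-04 -1.0e+00] F [-0.3 -0.6 -1.8] gap 33.8 q [-0.29  0.33  1.89 -0.    0.93 -1.8 ]
ctr [ 520. -156.] flat yaw -153.8 red yaw -149.1 n=81 halfw 17.03 npix 2985 rms 0.37 ztop med 0.1559
tool offset [-0.5 -0.5 -0. ]
```

View pics/d1.png

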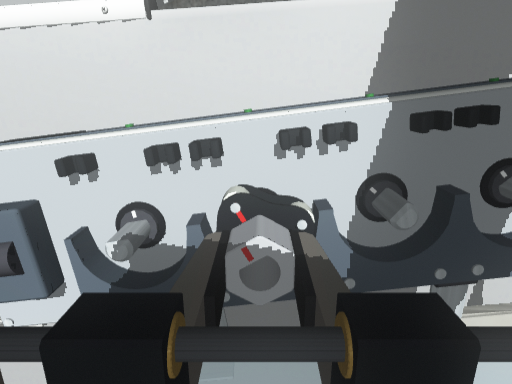

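Emit:
jog_arm --motion "-0.9 0 3 0 -0.1 0; 0 0 4 0 0 0; 0 0 5 0 0 0; 0 0 5 0 0 0; 0 0 0 0 0 0"

```text
time: 10.22
ee_pos: [0.5199, -0.1553, 0.1106]
ee_rot: [-0.001, 0.031, 1.0, 0.001]
wrist_force: [0.2, 0.1, -2.2]
finger_gap: 0.366
```

Emit:
jog_arm --motion "0 0 5 0 0 0; 0 0 5 0 0 0; 0 0 0 0 0 0; 0 0 0 0 0 0"

```text
time: 10.55
ee_pos: [0.5203, -0.1554, 0.1014]
ee_rot: [-0.001, 0.031, 1.0, 0.0]
wrist_force: [-1.3, -0.5, -2.8]
finger_gap: 0.37
```

Emit:
jog_arm --motion "0 0 2 0 0 0; 0 0 1.5 0 0 0; 0 0 1 0 0 0; 0 0 0 0 0 0; 0 0 0 0 0 0"

```text
time: 10.97
ee_pos: [0.5204, -0.1556, 0.0972]
ee_rot: [-0.0, 0.031, 1.0, 0.0]
wrist_force: [-1.9, -0.9, -2.4]
finger_gap: 0.365
```

Emit:
jog_arm --motion "0 0 0.7 0 0 0; 0 0 0 0 0 0; 0 0 0 0 0 0"

```text
time: 11.22
ee_pos: [0.5204, -0.1556, 0.0967]
ee_rot: [-0.0, 0.031, 1.0, 0.0]
wrist_force: [-2.0, -1.4, -1.5]
finger_gap: 0.365
```

Emit:
jog_arm --motion "0 0 0.6 0 0 0; 0 0 0 0 0 0; 0 0 0 0 0 0"

```text
time: 11.47
ee_pos: [0.5205, -0.1556, 0.0962]
ee_rot: [-0.0, 0.031, 1.0, 0.0]
wrist_force: [-3.5, -1.1, 2.2]
finger_gap: 0.369
```

Emit:
jog_arm --motion "0 0 0 0 0 0; 0 0 0 0 0 0; 0 0 0 0 0 0; 0 0 0 0 0 0; 0 0 -5 0 0 0" --hand 60

```text
time: 11.88
ee_pos: [0.5201, -0.1553, 0.1005]
ee_rot: [-0.001, 0.031, 1.0, 0.0]
wrist_force: [-0.8, -0.7, -0.9]
finger_gap: 0.651
```

Emit:
jog_arm --motion "0 0 -15 0 0 0; 0 0 -30 0 0 0; 0 0 -35 0 0 0; 0 0 -25 0 0 0; 0 0 0 0 0 0"

```text
time: 12.3
ee_pos: [0.5236, -0.1564, 0.2118]
ee_rot: [0.004, 0.031, 0.999, -0.001]
wrist_force: [-0.1, -0.5, 0.9]
finger_gap: 0.657
```

```bash
python3 - <<'E'
from h import *
st(); c=cap('wrist'); cv2.imwrite('pics/e1.png',c['img']);
hexfit(c,259,190,.123,rad=30)
plan([((450,204.5,210),24.5)])
E
```

```text
t 12.30 tcp [ 523.6 -156.4  211.8] yaw 86.40 tz [ 0.0079 -0.002  -1.    ] F [-0.1 -0.5  0.9] gap 60.4 q [-0.29  0.23  1.81  0.    1.09 -1.8 ]
ctr [ 521.  -156.3] flat yaw -153.7 red yaw -151.0 n=28 halfw 17.13 npix 1162 rms 0.41 ztop med 0.1234
9.5 35.5 -0.2 0.01 0.03 6.19; 13.3 34.3 -0.2 0.01 0.03 6.19; 16.9 32.7 -0.1 0.02 0.03 6.19; 20.3 30.7 -0.1 0.01 0.03 6.19; 23.5 28.3 -0.2 0.01 0.03 6.19
26.4 25.6 -0.1 0.01 0.03 6.19; 29 22.6 -0.1 0.02 0.03 6.19; 31.3 19.3 -0.1 0.01 0.03 6.19; 33.2 15.8 -0.1 0.01 0.03 6.19; 34.7 12.2 -0.2 0.02 0.03 6.19
```

View pics/e1.png

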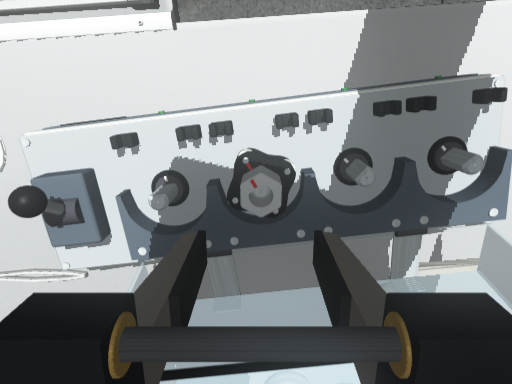

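Emit:
jog_arm --motion "9.5 35 0 0 0.05 6.2; 13 34 0 0 0.05 6.2; 17 33 0 0 0.05 6.2; 20 31 0 0 0.05 6.2; 23.5 28 1 0 0.05 6.2" --hand 91

```text
time: 12.77
ee_pos: [0.4837, 0.0256, 0.2045]
ee_rot: [-0.003, 0.3, 0.954, 0.0]
wrist_force: [1.1, 0.6, 1.3]
finger_gap: 0.986
```

Emit:
jog_arm --motion "26.5 25.5 5 0 0 6.2; 29 22.5 10 0 0 6.2; 31 19 10 0 0 6.2; 33 16 10 0 0 6.2; 34.5 12 10 0 0 6.2"

```text
time: 13.18
ee_pos: [0.4473, 0.2049, 0.1596]
ee_rot: [-0.003, 0.544, 0.839, -0.001]
wrist_force: [1.6, -0.1, 0.1]
finger_gap: 0.99
```

Emit:
jog_arm --motion "0 0 0 0 0 0; 0 0 0 0 0 0; 0 0 0 0 0 0; 0 0 0 0 0 0"

```text
time: 13.52
ee_pos: [0.4487, 0.2024, 0.1607]
ee_rot: [-0.002, 0.541, 0.841, -0.001]
wrist_force: [-0.8, 0.1, -0.2]
finger_gap: 0.991
```

```bash
python3 look.py p2 448.9,204.3 552.4,380.3; python3 - <<'E'
from h import *
plan([((448.9,204.3,60),24.5),((448.9,204.3,28),24.5)],step=32)
E
```

```text
t 13.52 tcp [448.7 202.4 160.7] yaw 24.48 tz [-0.0048  0.0014 -1.    ] F [-0.8  0.1 -0.2] gap 91.1 q [ 0.42  0.21  1.96  0.    0.97 -0.01]
expect px 260.8014159924678 190.9487280921741
ctr [448.4 204.5] flat yaw 145.6 red yaw 146.6 n=22 halfw 17.10 npix 1029 rms 0.37 ztop med 0.0555
expect px 479.83188757572805 42.93598675950162
ctr [551.6 380.3] flat yaw 153.8 red yaw 142.8 n=38 halfw 17.73 npix 1710 rms 0.55 ztop med 0.0552
0.4 0.3 25.2 -0.05 -0.05 -0.02; 0.4 0.3 25.2 -0.05 -0.05 -0.02; 0.4 0.2 25.2 -0.04 -0.04 -0.01; 0.3 0.3 25.3 -0.05 -0.05 -0.02; 0 0 32 0 0 0
```

View pics/p2.png

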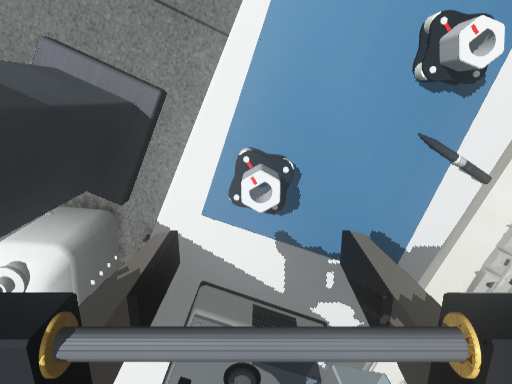

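Emit:
jog_arm --motion "0.4 0.3 26 0 -0.05 -0.1; 0.4 0.3 26 0 -0.05 -0.1; 0.4 0.3 26 0 -0.05 -0.1; 0.4 0.3 26 0 -0.05 -0.1; 0 0 20 0 0 0"

```text
time: 13.98
ee_pos: [0.4486, 0.2041, 0.0355]
ee_rot: [-0.001, 0.539, 0.842, -0.002]
wrist_force: [-0.1, 0.1, 0.2]
finger_gap: 0.986
```

Emit:
jog_arm --motion "0 0 8 0 0 0; 0 0 0 0 0 0; 0 0 0 0 0 0; 0 0 0 0 0 0; 0 0 0 0 0 0"

```text
time: 14.4
ee_pos: [0.4496, 0.2057, 0.0302]
ee_rot: [-0.0, 0.539, 0.843, -0.0]
wrist_force: [0.0, -0.2, -0.3]
finger_gap: 0.989
```

```bash
python3 - <<'E'
from h import *
st();plan([((448.6,204.4,28.5),25)])
E
```

```text
t 14.40 tcp [449.6 205.7  30.2] yaw 24.82 tz [-9.e-04 -3.e-04 -1.e+00] F [ 0.  -0.2 -0.3] gap 90.9 q [ 0.43  0.42  2.05  0.    0.67 -0.01]
-0.8 -1.4 1.7 -0.05 -0.01 -0.18
```

Adjust, close, and lift.

Emit:
jog_arm --motion "-0.8 -1.4 1.7 0 0 -0.2; 0 0 0 0 0 0; 0 0 0 0 0 0; 0 0 0 0 0 0; 0 0 0 0 0 0" --hand 10

```text
time: 14.82
ee_pos: [0.4476, 0.2042, 0.0273]
ee_rot: [-0.001, 0.537, 0.844, -0.001]
wrist_force: [0.2, -0.2, 1.0]
finger_gap: 0.65
```

Emit:
jog_arm --motion "0 0 0 0 0 0; 0 0 0 0 0 0; 0 0 0 0 0 0; 0 0 0 0 0 0; 0 0 0 0 0 0"

```text
time: 15.23
ee_pos: [0.4476, 0.2041, 0.0271]
ee_rot: [-0.001, 0.537, 0.844, -0.001]
wrist_force: [0.1, 0.2, -0.5]
finger_gap: 0.364
```

```bash
python3 - <<'E'
from h import *
st()
plan([((448.6,204.4,165),24.8),((516,-66.3,205),109)],step=34,rot=6.8)
E
```

```text
t 15.23 tcp [447.6 204.1  27.1] yaw 25.04 tz [-0.0029 -0.0013 -1.    ] F [ 0.1  0.2 -0.5] gap 33.4 q [ 0.42  0.42  2.05  0.    0.67 -0.01]
0 0.1 -27.6 -0.04 0 0.05; 0 0.1 -27.6 -0.03 0 0.05; -0.1 0.2 -27.6 -0.04 0 0.04; 0 0.2 -27.5 -0.04 0 0.05; -0.1 0.1 -27.6 -0.03 0 0.05
-21.1 -4 -3.1 0 0 -6.48; -20.5 -6.4 -3.1 0 0 -6.47; -19.6 -8.6 -3.1 0 0 -6.48; -18.5 -10.8 -3.1 0 0 -6.48; -17.2 -12.8 -3.1 0 0 -6.47
-15.6 -14.7 -3.1 0 0 -6.48; -13.9 -16.4 -3.1 0 0 -6.48; -12 -17.8 -3.1 0 0 -6.48; -9.9 -19.1 -3 0 0 -6.47; -7.6 -20 -3.1 0 0 -6.48
-5.3 -20.8 -3 0 0 -6.48; -3 -21.3 -3.1 0 0 -6.47; -0.5 -21.4 -3 0 0 -6.48
```

Emit:
jog_arm --motion "0 0 -18 0 0 0; 0 0 -30 0 0 0; 0 0 -30 0 0 0; 0 0 -30 0 0 0; 0 0 -30 0 0 0"

```text
time: 15.65
ee_pos: [0.4474, 0.204, 0.1663]
ee_rot: [-0.001, 0.537, 0.844, -0.002]
wrist_force: [0.3, 0.5, -2.4]
finger_gap: 0.367
```

Emit:
jog_arm --motion "-21 -4 -3 0 0 -6.5; -20.5 -6.5 -3 0 0 -6.5; -19.5 -8.5 -3 0 0 -6.5; -18.5 -11 -3 0 0 -6.5; -17 -13 -3 0 0 -6.5"

```text
time: 16.07
ee_pos: [0.4737, 0.0994, 0.1802]
ee_rot: [-0.001, 0.277, 0.961, -0.001]
wrist_force: [0.3, 0.2, -0.9]
finger_gap: 0.367
```

Emit:
jog_arm --motion "-15.5 -14.5 -3 0 0 -6.5; -14 -16.5 -3 0 0 -6.5; -12 -18 -3 0 0 -6.5; -10 -19 -3 0 0 -6.5; -7.5 -20 -3 0 0 -6.5"

```text
time: 16.48
ee_pos: [0.5004, -0.0046, 0.1951]
ee_rot: [-0.002, -0.003, 1.0, -0.001]
wrist_force: [1.0, 0.0, -2.8]
finger_gap: 0.366
```

Emit:
jog_arm --motion "-5.5 -21 -3 0 0 -6.5; -3 -21 -3 0 0 -6.5; -0.5 -21 -3 0 0 -6.3; 0 0 0 0 0 0; 0 0 0 0 0 0"

```text
time: 16.9
ee_pos: [0.5166, -0.0661, 0.204]
ee_rot: [-0.002, -0.166, 0.986, -0.0]
wrist_force: [-0.2, -0.1, -1.5]
finger_gap: 0.368
```

Emit:
jog_arm --motion "0 0 0 0 0 0; 0 0 0 0 0 0; 0 0 0 0 0 0"

```text
time: 17.15
ee_pos: [0.5164, -0.0646, 0.204]
ee_rot: [-0.002, -0.168, 0.986, -0.0]
wrist_force: [1.1, -0.8, -1.8]
finger_gap: 0.363
```

```bash
python3 - <<'E'
from h import *
st(); c=cap('wrist'); cv2.imwrite('pics/c2.png',cv2.resize(c['img'],(768,576),interpolation=cv2.INTER_CUBIC)); np.savez('c2.npz',**c); fixh(c=c,dz=27.9)
E
```

```text
t 17.15 tcp [516.4 -64.6 204. ] yaw 109.33 tz [-0.0036 -0.0011 -1.    ] F [ 1.1 -0.8 -1.8] gap 33.4 q [-0.13  0.2   1.86 -0.    1.08 -2.03]
ctr [516.5 -65.3] flat yaw -131.5 red yaw -126.2 n=89 halfw 17.12 npix 3068 rms 0.34 ztop med 0.2324
tool offset [ 0.3 -0.7  0. ]
```

View pics/c2.png

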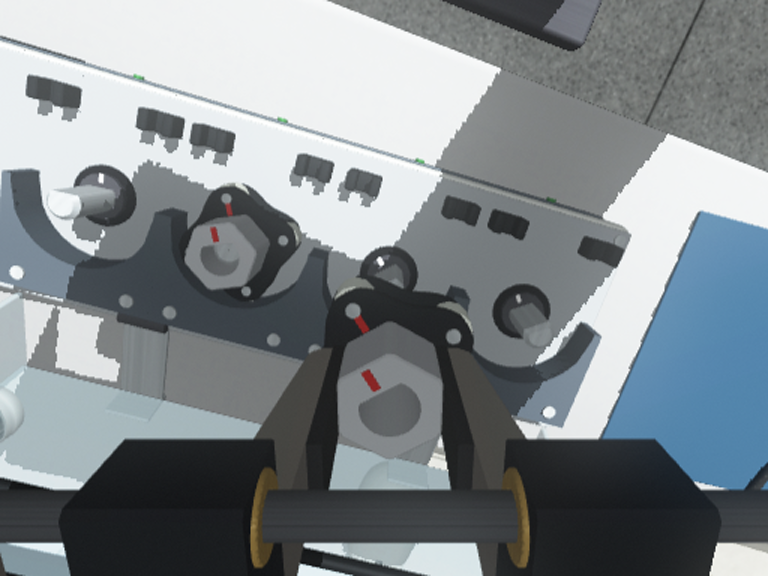

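```bash
python3 - <<'E'
from h import *
plan([((515.8,-65.4,140),109.3)],step=25)
E
```

```text
0.2 -0.2 21.4 0 -0.07 0.02; 0.3 -0.2 21.4 0 -0.07 0.01; 0.3 -0.1 21.3 0 -0.07 0.02
```

Emit:
jog_arm --motion "0.2 -0.2 21 0 -0.07 0; 0.3 -0.2 21 0 -0.07 0; 0.3 -0.1 21 0 -0.07 0; 0 0 0 0 0 0; 0 0 0 0 0 0"

```text
time: 17.62
ee_pos: [0.5153, -0.0657, 0.1408]
ee_rot: [-0.001, -0.168, 0.986, 0.0]
wrist_force: [-0.3, 0.3, -1.6]
finger_gap: 0.366
```

Emit:
jog_arm --motion "0 0 0 0 0 0; 0 0 0 0 0 0; 0 0 0 0 0 0"

```text
time: 17.87
ee_pos: [0.517, -0.0662, 0.1425]
ee_rot: [0.001, -0.168, 0.986, -0.0]
wrist_force: [0.1, -0.0, -2.4]
finger_gap: 0.367
```

```bash
python3 - <<'E'
from h import *
fixh(dz=27.9);st()
plan([((515.8,-65.4,127),109.3)],step=5)
E
```

```text
ctr [517.  -66.9] flat yaw -130.9 red yaw -126.6 n=88 halfw 17.14 npix 3087 rms 0.33 ztop med 0.1709
tool offset [ 0.  -0.7  0. ]
t 17.92 tcp [516.8 -66.2 142.4] yaw 109.34 tz [ 2.3e-03 -3.0e-04 -1.0e+00] F [ 0.1 -0.1 -2.3] gap 33.3 q [-0.13  0.28  1.92 -0.    0.94 -2.04]
0.2 0.3 3.8 -0.02 0.03 0.01; 0.2 0.3 3.9 -0.01 0.03 0.01; 0.2 0.3 3.8 -0.02 0.03 0.01; 0.1 0.2 3.9 -0.01 0.03 0.01
```

Emit:
jog_arm --motion "0.2 0.3 4 0 0.03 0; 0.2 0.3 4 0 0.03 0; 0.2 0.2 4 0 0.03 0; 0 0 4 0 0 0; 0 0 0 0 0 0"

```text
time: 18.33
ee_pos: [0.5146, -0.0655, 0.1242]
ee_rot: [-0.001, -0.168, 0.986, 0.0]
wrist_force: [0.4, 0.4, -1.3]
finger_gap: 0.37
```

Emit:
jog_arm --motion "0 0 0 0 0 0; 0 0 0 0 0 0; 0 0 0 0 0 0"

```text
time: 18.58
ee_pos: [0.5154, -0.0656, 0.1254]
ee_rot: [-0.0, -0.168, 0.986, -0.0]
wrist_force: [-0.7, -0.6, -2.0]
finger_gap: 0.371
```

```bash
python3 - <<'E'
from h import *
st();fixh(dz=27.9)
plan([((515.8,-65.4,99),109.3)],step=5)
E
```

```text
t 18.58 tcp [515.4 -65.6 125.4] yaw 109.34 tz [-9.e-04 -6.e-04 -1.e+00] F [-0.7 -0.6 -2. ] gap 34.1 q [-0.13  0.3   1.94 -0.    0.9  -2.04]
ctr [515.3 -66.4] flat yaw -130.3 red yaw -126.0 n=88 halfw 17.14 npix 3083 rms 0.34 ztop med 0.1537
tool offset [ 0.3 -0.7  0. ]
-0.1 0 4.4 0 -0.01 0.01; -0.1 0 4.4 -0.01 -0.01 0; -0.1 0 4.4 0 -0.01 0.01; -0.1 0 4.4 0 -0.01 0; 0 0 4.4 -0.01 -0.01 0.01
-0.1 0.1 4.4 0 -0.01 0.01
```

Emit:
jog_arm --motion "-0.1 0 4 0 0 0; -0.2 0 5 0 0 0; -0.2 0 5 0 0 0; 0 0 5 0 0 0; 0 0 0 0 0 0"

```text
time: 19.05
ee_pos: [0.5149, -0.0653, 0.105]
ee_rot: [-0.001, -0.168, 0.986, 0.0]
wrist_force: [-0.4, 0.5, -1.8]
finger_gap: 0.367
```

Emit:
jog_arm --motion "0 0 4 0 0 0; 0 0 3 0 0 0; 0 0 0 0 0 0; 0 0 0 0 0 0"

```text
time: 19.38
ee_pos: [0.5156, -0.0654, 0.0991]
ee_rot: [-0.001, -0.168, 0.986, -0.0]
wrist_force: [-0.5, -1.1, -2.7]
finger_gap: 0.367
```

Emit:
jog_arm --motion "0 0 1.5 0 0 0; 0 0 1 0 0 0; 0 0 0.7 0 0 0; 0 0 0 0 0 0; 0 0 0 0 0 0"

```text
time: 19.8
ee_pos: [0.5157, -0.0655, 0.096]
ee_rot: [-0.001, -0.168, 0.986, -0.0]
wrist_force: [-0.6, -0.7, -1.7]
finger_gap: 0.366
```

Emit:
jog_arm --motion "0 0 0.7 0 0 0; 0 0 0 0 0 0; 0 0 0 0 0 0"

```text
time: 20.05
ee_pos: [0.5157, -0.0655, 0.0954]
ee_rot: [-0.001, -0.168, 0.986, -0.0]
wrist_force: [-0.6, -1.0, -1.6]
finger_gap: 0.368
```

Emit:
jog_arm --motion "0 0 0.7 0 0 0; 0 0 0 0 0 0; 0 0 0 0 0 0"

```text
time: 20.3
ee_pos: [0.5158, -0.0655, 0.0951]
ee_rot: [-0.0, -0.168, 0.986, -0.0]
wrist_force: [-3.1, -1.1, 5.6]
finger_gap: 0.367
```

Emit:
jog_arm --motion "0 0 0 0 0 0; 0 0 0 0 0 0; 0 0 0 0 0 0; 0 0 0 0 0 0; 0 0 -5 0 0 0" --hand 54

```text
time: 20.72
ee_pos: [0.5151, -0.0654, 0.0991]
ee_rot: [-0.001, -0.168, 0.986, 0.0]
wrist_force: [-0.1, -0.4, -0.0]
finger_gap: 0.586
```

Emit:
jog_arm --motion "0 0 -15 0 0 0; 0 0 -30 0 0 0; 0 0 -35 0 0 0; 0 0 -25 0 0 0; 0 0 0 0 0 0"

```text
time: 21.13
ee_pos: [0.5189, -0.0658, 0.2102]
ee_rot: [0.003, -0.168, 0.986, -0.001]
wrist_force: [0.8, -1.1, 0.1]
finger_gap: 0.589
```

```bash
python3 - <<'E'
from h import *
st(); c=cap('wrist'); cv2.imwrite('pics/e2.png',c['img']);np.savez('e2.npz',**c)
hexfit(c,259,190,.123,rad=30)
plan([((552,380.2,170),34)],step=38,rot=6.8)
E
```

```text
t 21.13 tcp [518.9 -65.8 210.2] yaw 109.34 tz [ 0.0072 -0.0017 -1.    ] F [ 0.8 -1.1  0.1] gap 54.1 q [-0.13  0.19  1.86 -0.    1.08 -2.04]
ctr [515.8 -66.3] flat yaw -131.8 red yaw -128.9 n=28 halfw 17.13 npix 1167 rms 0.39 ztop med 0.1234
-15 34.1 3.1 0 0.02 6.28; -11.2 35.6 3.1 0 0.03 6.28; -7.2 36.6 3.1 0 0.02 6.27; -3.2 37.1 3.1 0.01 0.03 6.28; 0.9 37.2 3.1 0 0.02 6.28
5 36.9 3.1 0 0.03 6.28; 9 36.2 3.1 0 0.02 6.28; 12.9 35 3.1 0 0.03 6.28; 16.6 33.3 3.1 0 0.02 6.27; 20.2 31.3 3.1 0 0.03 6.28
23.5 29 3.1 0 0.02 6.28; 26.4 26.2 3.1 0 0.03 6.28
```

View pics/e2.png

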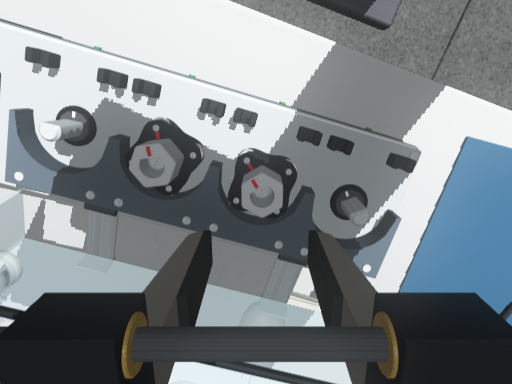

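Emit:
jog_arm --motion "-15 34 0 0 0 6.3; -11 35.5 0 0 0 6.3; -7 36.5 0 0 0 6.3; -3 37 0 0 0 6.3; 1 37 3 0 0 6.3" --hand 91

```text
time: 21.6
ee_pos: [0.5291, 0.1213, 0.2009]
ee_rot: [-0.001, 0.109, 0.994, -0.0]
wrist_force: [1.9, -0.1, -0.2]
finger_gap: 0.928
```

Emit:
jog_arm --motion "5 37 5 0 0 6.3; 9 36 5 0 0 6.3; 13 35 5 0 0 6.3; 16.5 33 5 0 0 6.3; 20 31 5 0 0 6.3"

```text
time: 22.02
ee_pos: [0.5431, 0.3063, 0.1748]
ee_rot: [-0.001, 0.374, 0.927, -0.001]
wrist_force: [0.4, 0.1, 0.4]
finger_gap: 0.99
```

Emit:
jog_arm --motion "23.5 29 5 0 0 6.3; 26.5 26 5 0 0 6.3; 0 0 0 0 0 0; 0 0 0 0 0 0; 0 0 0 0 0 0"

```text
time: 22.43
ee_pos: [0.549, 0.3782, 0.1651]
ee_rot: [-0.001, 0.47, 0.882, -0.002]
wrist_force: [-0.1, -0.1, 0.6]
finger_gap: 0.994
```

```bash
python3 look.py p3 552.4,380.3; python3 - <<'E'
from h import *
plan([((552.2,380.3,60),34),((552.2,380.3,28.5),34)],step=32)
E
```

```text
t 22.43 tcp [549.  378.2 165.1] yaw 33.88 tz [-0.0028 -0.0023 -1.    ] F [-0.1 -0.1  0.6] gap 91.3 q [ 0.6   0.46  1.58 -0.    1.1   0.01]
expect px 264.347199145374 190.90294494388687
ctr [552.4 382.2] flat yaw 154.5 red yaw 157.8 n=24 halfw 17.18 npix 980 rms 0.41 ztop med 0.0555
0.2 1 26.4 -0.04 0 -0.05; 0.1 1 26.4 -0.04 0.01 -0.04; 0.2 1 26.4 -0.05 0 -0.05; 0.1 1 26.4 -0.04 0.01 -0.05; 0 0 31.5 0 0 0
```

View pics/p3.png

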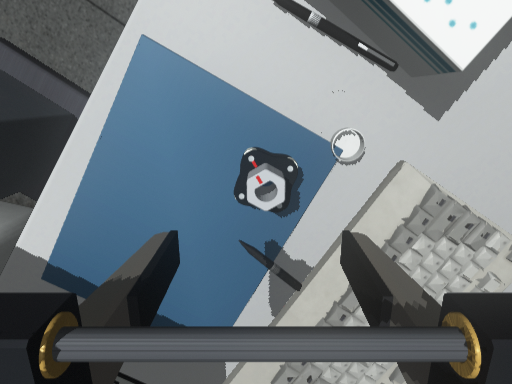

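```bash
python3 - <<'E'
from h import *
c=dict(np.load('p3.npz')); P=grid(c)
y=np.radians(34.3); ty=np.array([np.cos(y),np.sin(y)]); tx=np.array([-np.sin(y),np.cos(y)])
d=P[...,:2]-np.array([.5523,.381]); a=d@ty; b=d@tx
for lo,hi in [(.04,.05),(.05,.06),(.06,.07),(.07,.09)]:
  for s in (1,-1):
    m=(s*a>lo)&(s*a<hi)&(abs(b)<.015)&(P[...,2]<.1)&(P[...,2]>-.05)
    print(s,lo,m.sum(),P[m][:,2].max() if m.any() else None)
for u,v in [(348,145),(270,262),(415,170),(430,210)]: print(u,v,P[v,u])
E
```

```text
1 0.04 276 0.006072119538349241
-1 0.04 274 0.005820958714875923
1 0.05 271 0.005893273448463077
-1 0.05 269 0.005380071355893079
1 0.06 258 0.00556371585406823
-1 0.06 280 0.006258386709370178
1 0.07 544 0.005240517977476045
-1 0.07 556 0.006509898257218427
348 145 [0.60390699 0.45427042 0.00312466]
270 262 [0.61051731 0.3060281  0.00920062]
415 170 [0.66945055 0.4710978  0.01666671]
430 210 [0.7015534  0.44811543 0.02942091]
```

Emit:
jog_arm --motion "0.3 1 26 0 0 0; 0.3 1 26 0 0 0; 0.3 1 26 0 0 0; 0.3 1 26 0 0 0; 0 0 10 0 0 0"

```text
time: 22.9
ee_pos: [0.551, 0.3793, 0.0492]
ee_rot: [-0.001, 0.472, 0.882, -0.003]
wrist_force: [-0.9, -0.3, -0.1]
finger_gap: 0.988
```

Emit:
jog_arm --motion "0 0 0 0 0 0; 0 0 0 0 0 0; 0 0 0 0 0 0; 0 0 0 0 0 0"

```text
time: 23.23
ee_pos: [0.5535, 0.3825, 0.0543]
ee_rot: [0.0, 0.472, 0.882, 0.001]
wrist_force: [0.3, 0.0, -0.2]
finger_gap: 0.99
```

```bash
python3 look.py p4 552.4,381.2; python3 - <<'E'
from h import *
plan([((552.3,381,28.5),34)])
E
```

```text
t 23.23 tcp [553.5 382.5  54.3] yaw 33.73 tz [ 0.0013  0.001  -1.    ] F [ 0.3  0.  -0.2] gap 91.0 q [0.6  0.6  1.64 0.   0.91 0.01]
expect px 256.21614674895034 246.361402174816
ctr [552.3 382.8] flat yaw 154.9 red yaw 160.6 n=65 halfw 17.39 npix 2472 rms 0.50 ztop med 0.0555
-0.7 -1.8 25.7 0.08 0 -0.26
```

Emit:
jog_arm --motion "0.2 -1.2 15 0.1 0 -0.6; 0 0 10.5 0 0 0; 0 0 0 0 0 0; 0 0 0 0 0 0; 0 0 0 0 0 0"

```text
time: 23.7
ee_pos: [0.5511, 0.3815, 0.0264]
ee_rot: [-0.001, 0.467, 0.884, -0.002]
wrist_force: [0.9, -0.3, 0.0]
finger_gap: 0.99
```

Emit:
jog_arm --motion "0 0 0 0 0 0; 0 0 0 0 0 0; 0 0 0 0 0 0; 0 0 0 0 0 0; 0 0 0 0 0 0" --hand 10

```text
time: 24.12
ee_pos: [0.5514, 0.3816, 0.0271]
ee_rot: [-0.001, 0.467, 0.884, -0.001]
wrist_force: [0.2, 1.1, -0.3]
finger_gap: 0.649
```

Emit:
jog_arm --motion "0 0 0 0 0 0; 0 0 0 0 0 0; 0 0 0 0 0 0; 0 0 0 0 0 0; 0 0 0 0 0 0"

```text
time: 24.53
ee_pos: [0.5514, 0.3816, 0.0269]
ee_rot: [-0.001, 0.467, 0.884, -0.001]
wrist_force: [0.4, -0.8, -0.2]
finger_gap: 0.366
```

```bash
python3 - <<'E'
from h import *
st()
plan([((552,382,165),34.5),((510.8,23.9,205),100.3)],step=36,rot=6.8)
E
```

```text
t 24.53 tcp [551.4 381.6  26.9] yaw 34.34 tz [-0.0022 -0.0014 -1.    ] F [ 0.4 -0.8 -0.2] gap 33.7 q [0.6  0.63 1.65 0.   0.86 0.  ]
0 0.1 -34.5 -0.04 0 -0.04; 0 0.1 -34.5 -0.04 0 -0.04; 0 0.1 -34.5 -0.03 0 -0.04; 0 0.2 -34.6 -0.04 0 -0.04; -24.7 -21.5 -3.6 0 0 -5.98
-22.3 -24 -3.6 0 0 -5.98; -19.7 -26.2 -3.6 0 0 -5.99; -16.9 -28.1 -3.7 0 0 -5.98; -13.9 -29.7 -3.6 0 0 -5.98; -10.7 -31 -3.7 0 0 -5.98
-7.4 -31.9 -3.6 0 0 -5.98; -4 -32.5 -3.7 0 0 -5.99; -0.6 -32.8 -3.6 0 0 -5.98; 2.8 -32.6 -3.7 0 0 -5.98; 6.2 -32.2 -3.6 0 0 -5.98
```

Same depth as before (TCP 27): seat at TCP ≈ 95.

Emit:
jog_arm --motion "0 0 -20 0 0 0; 0 0 -36 0 0 0; 0 0 -40 0 0 0; 0 0 -40 0 0 0; -25 -21.5 -4 0 0 -6"

```text
time: 24.95
ee_pos: [0.552, 0.3551, 0.1748]
ee_rot: [0.002, 0.42, 0.907, 0.005]
wrist_force: [1.2, 0.2, -0.6]
finger_gap: 0.365
```

Emit:
jog_arm --motion "-22.5 -24 -4 0 0 -6; -19.5 -26 -4 0 0 -6; -17 -28 -4 0 0 -6; -14 -29.5 -4 0 0 -6; -10.5 -31 -4 0 0 -6"

```text
time: 25.37
ee_pos: [0.5285, 0.1851, 0.1872]
ee_rot: [-0.001, 0.168, 0.986, -0.001]
wrist_force: [0.4, 0.6, -1.4]
finger_gap: 0.367
```

Emit:
jog_arm --motion "-7.5 -32 -4 0 0 -6; -4 -32.5 -4 0 0 -6; -0.5 -33 -4 0 0 -6; 3 -32.5 -4 0 0 -6; 6 -32 -4 0 0 -6"

```text
time: 25.78
ee_pos: [0.5096, 0.0224, 0.2076]
ee_rot: [-0.001, -0.093, 0.996, -0.001]
wrist_force: [0.8, 0.5, -1.9]
finger_gap: 0.368
```

Emit:
jog_arm --motion "0 0 0 0 0 0; 0 0 0 0 0 0; 0 0 0 0 0 0; 0 0 0 0 0 0; 0 0 0 0 0 0"

```text
time: 26.2
ee_pos: [0.5103, 0.0249, 0.2073]
ee_rot: [-0.002, -0.09, 0.996, -0.001]
wrist_force: [-0.7, -0.1, -1.5]
finger_gap: 0.37
```

```bash
python3 - <<'E'
from h import *
st(); c=cap('wrist'); cv2.imwrite('pics/c3.png',cv2.resize(c['img'],(768,576),interpolation=cv2.INTER_CUBIC)); np.savez('c3.npz',**c); fixh(c=c,dz=28.1)
E
```

```text
t 26.20 tcp [510.3  24.9 207.3] yaw 100.36 tz [-0.003  -0.0014 -1.    ] F [-0.7 -0.1 -1.5] gap 34.0 q [ 0.05  0.19  1.88 -0.    1.08 -1.7 ]
ctr [510.4  24.4] flat yaw -140.4 red yaw -135.1 n=91 halfw 17.23 npix 3105 rms 0.35 ztop med 0.2359
tool offset [ 0.  -0.5  0. ]
```

View pics/c3.png

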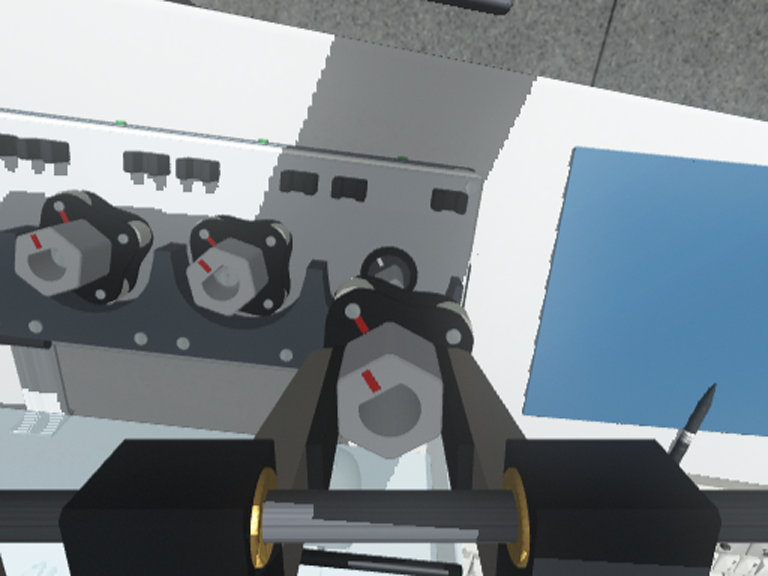

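```bash
python3 - <<'E'
from h import *
plan([((510.6,24.3,142),100.9)],step=25)
E
```

```text
-0.1 -0.2 21.8 -0.02 -0.06 -0.17; -0.1 -0.2 21.7 -0.01 -0.06 -0.17; -0.1 -0.2 21.8 -0.02 -0.06 -0.18
```

Emit:
jog_arm --motion "0 -0.2 22 0 -0.06 -0.2; 0 -0.2 22 0 -0.06 -0.2; 0 -0.2 21 0 -0.06 -0.2; 0 0 0 0 0 0; 0 0 0 0 0 0"

```text
time: 26.67
ee_pos: [0.5097, 0.0238, 0.1419]
ee_rot: [-0.001, -0.096, 0.995, -0.0]
wrist_force: [-0.3, -0.3, -1.6]
finger_gap: 0.369
```

Emit:
jog_arm --motion "0 0 0 0 0 0; 0 0 0 0 0 0; 0 0 0 0 0 0; 0 0 0 0 0 0"

```text
time: 27.0
ee_pos: [0.5111, 0.0233, 0.1435]
ee_rot: [0.001, -0.095, 0.995, -0.001]
wrist_force: [-0.2, 0.8, -0.6]
finger_gap: 0.369
```

```bash
python3 - <<'E'
from h import *
fixh(dz=28.1);st()
plan([((510.6,24.3,127),100.9)],step=5)
E
```

```text
ctr [511.   22.7] flat yaw -139.4 red yaw -134.9 n=91 halfw 17.28 npix 3118 rms 0.39 ztop med 0.1721
tool offset [-0.  -0.6  0. ]
t 27.05 tcp [510.9  23.3 143.3] yaw 100.94 tz [ 0.0019 -0.001  -1.    ] F [ 0.3 -0.1 -1.2] gap 33.7 q [ 0.04  0.26  1.94 -0.    0.93 -1.72]
0 0.3 4.1 -0.02 0.02 0.01; 0 0.3 4.1 -0.02 0.03 0.01; 0.1 0.2 4.1 -0.02 0.02 0.01; 0 0.3 4 -0.01 0.03 0.01
```

Emit:
jog_arm --motion "0 0.3 4 0 0.03 0; 0 0.3 4 0 0.03 0; 0 0.2 4 0 0.03 0; 0 0.2 4 0 0 0; 0 0 0 0 0 0"

```text
time: 27.47
ee_pos: [0.5095, 0.0242, 0.1254]
ee_rot: [-0.001, -0.095, 0.995, -0.001]
wrist_force: [-1.5, -0.4, -1.5]
finger_gap: 0.366
```

Emit:
jog_arm --motion "0 0 0 0 0 0; 0 0 0 0 0 0; 0 0 0 0 0 0"

```text
time: 27.72
ee_pos: [0.5104, 0.0242, 0.1266]
ee_rot: [-0.0, -0.095, 0.995, -0.001]
wrist_force: [-0.7, -0.1, -1.6]
finger_gap: 0.364
```

```bash
python3 - <<'E'
from h import *
st();fixh(dz=28.1)
plan([((510.6,24.3,99),100.9)],step=5)
E
```

```text
t 27.72 tcp [510.4  24.2 126.6] yaw 100.94 tz [-7.0e-04 -1.3e-03 -1.0e+00] F [-0.7 -0.1 -1.6] gap 33.5 q [ 0.05  0.29  1.96 -0.    0.9  -1.72]
ctr [510.3  23.6] flat yaw -139.9 red yaw -135.0 n=87 halfw 17.19 npix 3083 rms 0.35 ztop med 0.1553
tool offset [ 0.2 -0.6  0. ]
0 0 4.6 -0.01 -0.01 0.01; -0.1 0 4.6 -0.01 -0.01 0; 0 0 4.6 -0.01 0 0.01; -0.1 0 4.6 -0.01 -0.01 0; 0 0 4.6 -0.01 -0.01 0.01
-0.1 0.1 4.7 -0.01 -0.01 0.01
```

Emit:
jog_arm --motion "-0.1 0 5 0 0 0; -0.1 0 5 0 0 0; -0.1 0 5 0 0 0; 0 0 5 0 0 0; 0 0 0 0 0 0"

```text
time: 28.18
ee_pos: [0.5097, 0.0242, 0.1052]
ee_rot: [-0.001, -0.095, 0.995, -0.001]
wrist_force: [-0.5, 0.5, -2.1]
finger_gap: 0.367
```

Emit:
jog_arm --motion "0 0 4 0 0 0; 0 0 3 0 0 0; 0 0 0 0 0 0; 0 0 0 0 0 0"

```text
time: 28.52
ee_pos: [0.5104, 0.0242, 0.0994]
ee_rot: [-0.001, -0.095, 0.995, -0.001]
wrist_force: [0.4, -0.0, -2.2]
finger_gap: 0.37
```

Emit:
jog_arm --motion "0 0 1.5 0 0 0; 0 0 1 0 0 0; 0 0 0.7 0 0 0; 0 0 0 0 0 0; 0 0 0 0 0 0"

```text
time: 28.93
ee_pos: [0.5105, 0.0242, 0.0963]
ee_rot: [-0.001, -0.095, 0.995, -0.001]
wrist_force: [-1.0, -0.0, -1.6]
finger_gap: 0.366
```

Emit:
jog_arm --motion "0 0 0.8 0 0 0; 0 0 0 0 0 0; 0 0 0 0 0 0"

```text
time: 29.18
ee_pos: [0.5105, 0.0242, 0.0955]
ee_rot: [-0.001, -0.095, 0.995, -0.001]
wrist_force: [0.4, -0.3, -2.1]
finger_gap: 0.367
```

Emit:
jog_arm --motion "0 0 0.7 0 0 0; 0 0 0 0 0 0; 0 0 0 0 0 0"

```text
time: 29.43
ee_pos: [0.5106, 0.0242, 0.0949]
ee_rot: [-0.0, -0.095, 0.995, -0.001]
wrist_force: [0.9, -0.2, -1.0]
finger_gap: 0.369
```

Emit:
jog_arm --motion "0 0 0.6 0 0 0; 0 0 0 0 0 0; 0 0 0 0 0 0"

```text
time: 29.68
ee_pos: [0.5106, 0.0242, 0.0948]
ee_rot: [-0.0, -0.095, 0.995, -0.001]
wrist_force: [-2.8, -0.0, 6.3]
finger_gap: 0.367
```

Emit:
jog_arm --motion "0 0 0 0 0 0; 0 0 0 0 0 0; 0 0 0 0 0 0; 0 0 0 0 0 0; 0 0 -5 0 0 0" --hand 54

```text
time: 30.1
ee_pos: [0.5098, 0.0242, 0.0986]
ee_rot: [-0.001, -0.095, 0.995, -0.001]
wrist_force: [0.6, -0.6, -0.4]
finger_gap: 0.588
```

Emit:
jog_arm --motion "0 0 -15 0 0 0; 0 0 -30 0 0 0; 0 0 -35 0 0 0; 0 0 -35 0 0 0; 0 0 -35 0 0 0"

```text
time: 30.52
ee_pos: [0.5102, 0.0244, 0.2512]
ee_rot: [-0.001, -0.095, 0.995, -0.001]
wrist_force: [0.4, -0.2, -0.4]
finger_gap: 0.587
```

Emit:
jog_arm --motion "0 0 -35 0 0 0; 0 0 -15 0 0 0; 0 0 0 0 0 0; 0 0 0 0 0 0; 0 0 0 0 0 0"

```text
time: 30.93
ee_pos: [0.5099, 0.0244, 0.2981]
ee_rot: [-0.001, -0.095, 0.995, -0.001]
wrist_force: [-0.3, -0.2, 0.8]
finger_gap: 0.589
```

```bash
python3 - <<'E'
from h import *
st(); c=cap('wrist'); cv2.imwrite('pics/e3.png',cv2.resize(c['img'],(768,576),interpolation=cv2.INTER_CUBIC));np.savez('e3.npz',**c)
T=np.linalg.inv(np.array(c['cam_to_world']))
for x,y in np.load('shafts.npy')[:3]:
    p=T@np.array([x,y,.123,1]); u=c['cx']+c['fx']*p[0]/-p[2]; v=c['cy']-c['fy']*p[1]/-p[2]; print(u,v)
    if 10<u<500: hexfit(c,u,v,.123,rad=22*c['fx']/1e3/-p[2])
c=cap('top','top3.png'); np.savez('top3.npz',**c); P=grid(c)
for x in np.arange(.58,.9,.02):
    r=[]
    for y in np.arange(.1,-.40,-.03):
        m=(abs(P[...,0]-x)<.01)&(abs(P[...,1]-y)<.015); r.append('%4d'%(P[m][:,2].max()*1e3) if m.any() else '  --')
    print('%.2f'%x,' '.join(r))
E
```

```text
t 30.93 tcp [509.9  24.4 298.1] yaw 100.94 tz [-0.0026 -0.0014 -1.    ] F [-0.3 -0.2  0.8] gap 54.2 q [ 0.05  0.1   1.77 -0.    1.27 -1.72]
259.8893661150486 175.24416129970328
ctr [510.6  23.5] flat yaw -137.4 red yaw -135.0 n=17 halfw 16.98 npix 670 rms 0.39 ztop med 0.1234
175.53375719810992 164.35934430527357
ctr [515.6 -65.6] flat yaw -131.1 red yaw -124.2 n=18 halfw 17.11 npix 705 rms 0.39 ztop med 0.1234
89.62698208518617 153.2743727462805
ctr [ 521.  -155.3] flat yaw -155.1 red yaw -143.8 n=19 halfw 17.49 npix 787 rms 0.63 ztop med 0.1235
0.58   --   --   --   --   --   --   91   94   95   97   95   94   96   94   73   72   72
0.60   --   --   --   --   --   --   68   71   68   69   78   75   71   91   78   69   70
0.62   --   --   --   --  197  201  202  204  201  202  202  203  203  202    5    7   49
0.64   --  194  197  196  196  200  198  205  199  203  200  200  201  199    7    8    7
0.66   26  194  193  194  193  196  198  194  197  197  196  198  197  198    5    5    5
0.68   34  189  190  191  190  192  193  193  193  193  193  192  196  194    5    8    5
0.70   
[... 282 characters left out ...]
   41   34   10   19   12    9    7    7    7    6    6  130  131    5
0.78   44   40   40   39   25    7   15   33    8    6   10   10    9    5   80    5    8
0.80   36   35   37   23   11    8   11   16    8    8    5    5   12   11   15   21    6
0.82   38   32   33   25    8    8    9  129  143  132    5   11    7   24   23    6   24
0.84    6    8   12   10    7  135  137  169  179  160    7   10    6   20   24   22   15
0.86    4    5   16   11  143  178  172  174  179  170   59   65   57    8    8    8    7
0.88    8    7    7    6  150  179  177  148  172  142   64   62   64   59    7    9    8
0.90  102  235    5    9  146  178  173    4   --   --    4   61   63   62    6    8    7
```

View pics/e3.png

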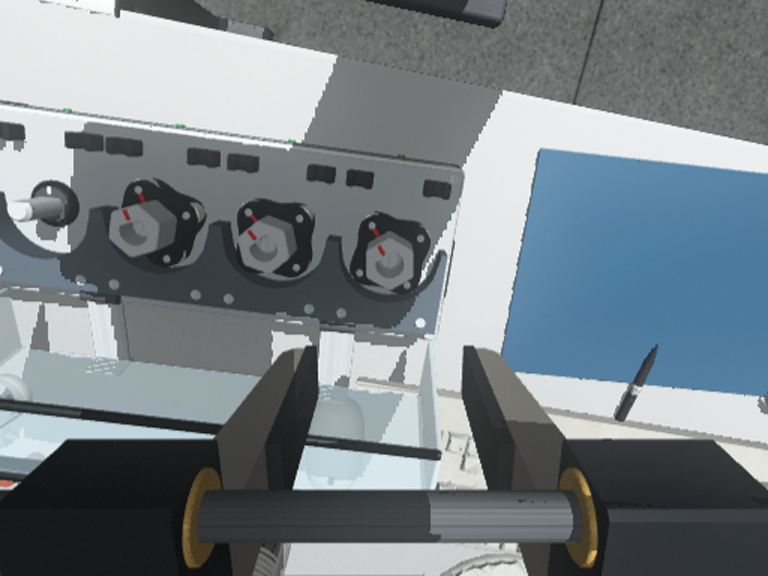

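View pics/top3.png

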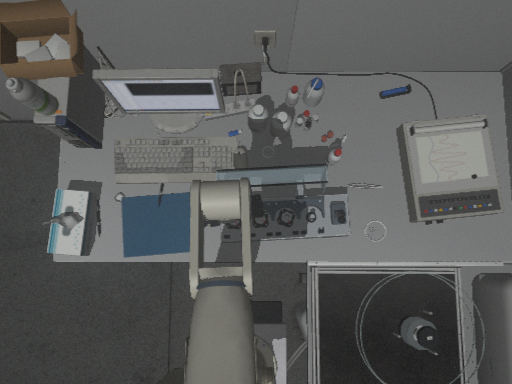

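```bash
python3 - <<'E'
from h import *
plan([((735,-110,285),93.3),((735,-110,165),93.3)],step=38)
E
```

```text
-28 -25 1.7 -0.01 -0.03 1.09; -28.4 -24.4 1.7 -0.01 -0.03 1.09; -28.9 -23.9 1.7 0 -0.04 1.09; -29.3 -23.3 1.8 -0.01 -0.03 1.09; -29.8 -22.8 1.8 -0.01 -0.03 1.09
-30.2 -22.2 1.8 -0.01 -0.03 1.1; -30.6 -21.5 1.7 0 -0.03 1.09; 0 0 30 0 0 0; 0 0 30 0 0 0; 0 0 30 0 0 0
0 0 30 0 0 0
```

Emit:
jog_arm --motion "-28 -25 1 0 0 1.1; -28.5 -24.5 1 0 0 1.1; -29 -24 1 0 0 1.1; -29.5 -23.5 1 0 0 1.1; -30 -23 1 0 0 1.1" --hand 2

```text
time: 31.45
ee_pos: [0.6731, -0.0731, 0.2923]
ee_rot: [-0.002, -0.047, 0.999, -0.0]
wrist_force: [0.6, 0.9, 0.7]
finger_gap: 0.246
```

Emit:
jog_arm --motion "-30 -22 1 0 0 1.1; -30.5 -21.5 1 0 0 1.1; 0 0 0 0 0 0; 0 0 0 0 0 0; 0 0 0 0 0 0"

```text
time: 31.87
ee_pos: [0.7354, -0.1102, 0.2902]
ee_rot: [-0.002, -0.028, 1.0, -0.0]
wrist_force: [0.6, 0.4, -0.3]
finger_gap: 0.018
```

```bash
python3 - <<'E'
from h import *
st(); c=cap('wrist','g0.png');c=cap('scene'); cv2.imwrite('pics/g1.png',cv2.resize(c['img'][60:300,110:430],(800,600),interpolation=cv2.INTER_CUBIC))
E
```

```text
t 31.87 tcp [ 735.4 -110.2  290.2] yaw 93.23 tz [-4.2e-03 -6.0e-04 -1.0e+00] F [ 0.6  0.4 -0.3] gap 1.6 q [-0.15  0.49  1.26 -0.    1.4  -1.78]
```

View pics/g1.png

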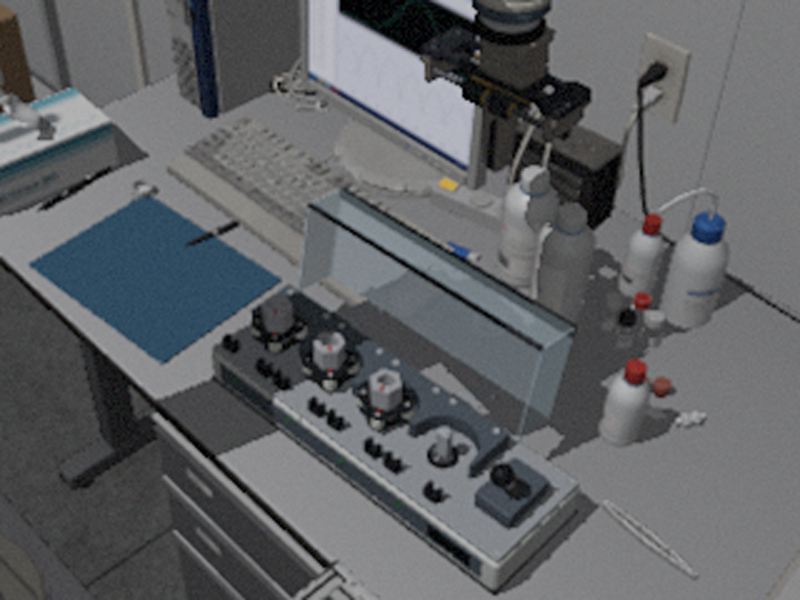

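View pics/g0.png

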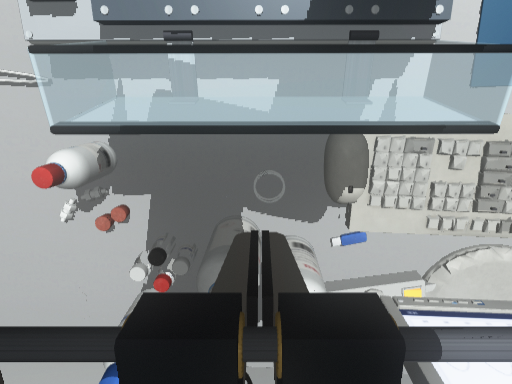

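Emit:
jog_arm --motion "0 0 30 0 0 0; 0 0 35 0 0 0; 0 0 35 0 0 0; 0 0 24 0 0 0; 0 0 0 0 0 0"

```text
time: 32.38
ee_pos: [0.732, -0.1092, 0.1628]
ee_rot: [-0.005, -0.029, 1.0, 0.0]
wrist_force: [-1.7, 0.9, 0.7]
finger_gap: 0.023
```

Emit:
jog_arm --motion "10 0 0 0 0 0; 10 0 0 0 0 0; 10 0 0 0 0 0; 10 0 0 0 0 0; 10 0 0 0 0 0"

```text
time: 32.8
ee_pos: [0.6871, -0.1133, 0.1705]
ee_rot: [0.002, -0.028, 1.0, -0.001]
wrist_force: [6.3, -0.1, 6.0]
finger_gap: 0.021
```

Emit:
jog_arm --motion "8 0 0 0 0 0; 8 0 0 0 0 0; 8 0 0 0 0 0; 8 0 0 0 0 0; 8 0 0 0 0 0"

```text
time: 33.22
ee_pos: [0.6475, -0.1158, 0.1699]
ee_rot: [0.002, -0.028, 1.0, -0.001]
wrist_force: [6.6, 0.6, 7.7]
finger_gap: 0.021
```

```bash
python3 - <<'E'
from h import *
st(); c=cap('scene'); cv2.imwrite('pics/g2.png',cv2.resize(c['img'][60:300,110:430],(800,600),interpolation=cv2.INTER_CUBIC))
E
```

```text
t 33.22 tcp [ 647.5 -115.8  169.9] yaw 93.23 tz [ 0.0036 -0.0018 -1.    ] F [6.6 0.6 7.7] gap 1.9 q [-0.18  0.44  1.6  -0.    1.09 -1.81]
```

View pics/g2.png

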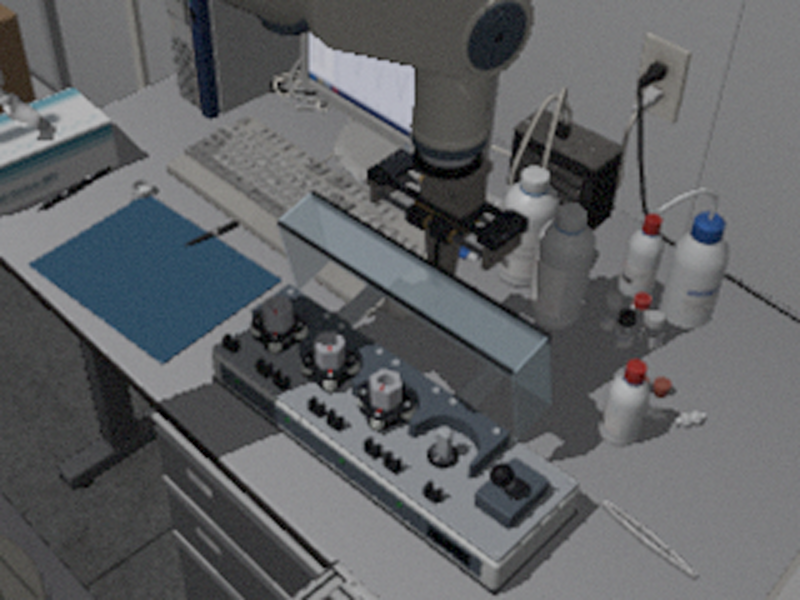

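Emit:
jog_arm --motion "8 0 0 0 0 0; 8 0 0 0 0 0; 8 0 0 0 0 0; 8 0 0 0 0 0; 8 0 0 0 0 0"

```text
time: 33.68
ee_pos: [0.607, -0.1182, 0.1699]
ee_rot: [0.001, -0.028, 1.0, -0.001]
wrist_force: [1.8, 0.1, 10.7]
finger_gap: 0.023
```

```bash
python3 - <<'E'
from h import *
st(); c=cap('scene'); cv2.imwrite('pics/g3.png',cv2.resize(c['img'][60:300,110:430],(800,600),interpolation=cv2.INTER_CUBIC))
E
```

```text
t 33.68 tcp [ 607.  -118.2  169.9] yaw 93.24 tz [ 0.0022 -0.002  -1.    ] F [ 1.8  0.1 10.7] gap 2.1 q [-0.19  0.39  1.69 -0.    1.06 -1.82]
```

View pics/g3.png

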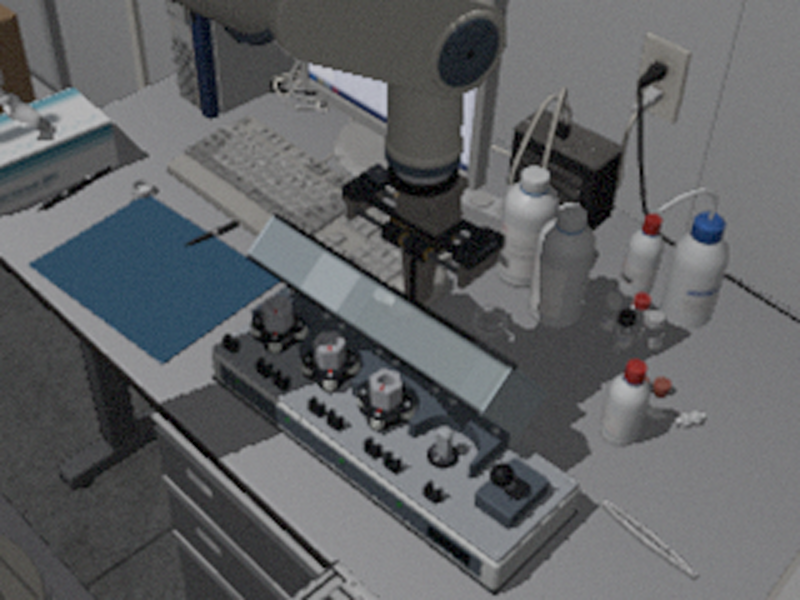

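Emit:
jog_arm --motion "7 0 -1 0 0 0; 7 0 -1 0 0 0; 7 0 -1 0 0 0; 7 0 -1 0 0 0; 0 0 0 0 0 0"

```text
time: 34.15
ee_pos: [0.5764, -0.1194, 0.1721]
ee_rot: [-0.002, -0.028, 1.0, -0.0]
wrist_force: [0.1, -0.8, -0.4]
finger_gap: 0.023
```

```bash
python3 - <<'E'
from h import *
st(); c=cap('scene'); cv2.imwrite('pics/g4.png',cv2.resize(c['img'][60:300,110:430],(800,600),interpolation=cv2.INTER_CUBIC))
E
```

```text
t 34.15 tcp [ 576.4 -119.4  172.1] yaw 93.23 tz [-0.003 -0.001 -1.   ] F [ 0.1 -0.8 -0.4] gap 2.1 q [-0.21  0.34  1.75 -0.    1.05 -1.83]
```

View pics/g4.png

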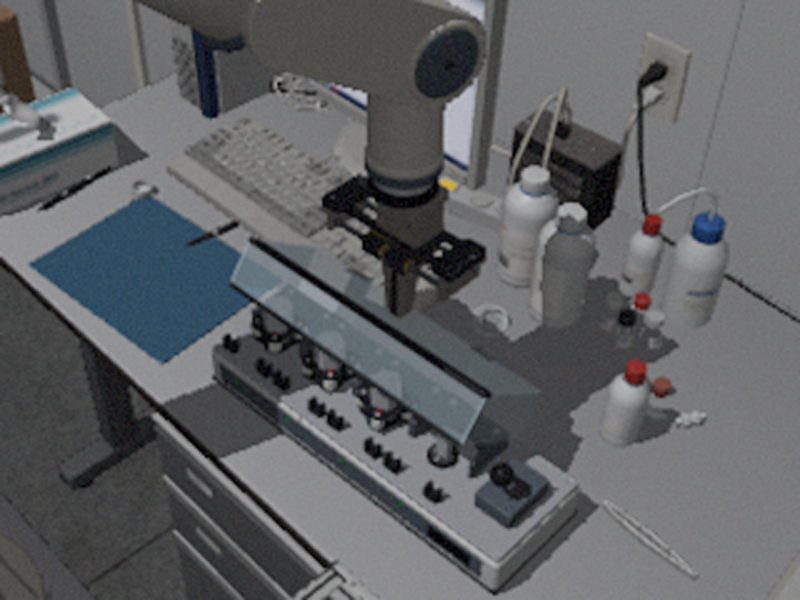

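```bash
python3 - <<'E'
from h import *
for f in ['w2']:
    c=dict(np.load(f+'.npz')); P=grid(c); m=np.zeros((384,512),bool); m[110:150,30:78]=True
    m&=(P[...,2]>.122)&(P[...,2]<.16); print(m.sum(),P[m].mean(0),P[m].min(0),P[m].max(0))
    cc=P[m]; r=least_squares(lambda x:(np.linalg.norm(cc-x,axis=1)-.013)*1e3,[.517,-.342,.131],loss='soft_l1'); print(r.x)
st()
plan([((565,-125,240),93.3),((445,-342,240),93.3),((445,-342,120),93.3)],step=38)
E
```

```text
523 [ 0.51144077 -0.33669133  0.1390497 ] [ 0.49938655 -0.35233936  0.12557537] [ 0.52423661 -0.32786877  0.14557934]
[ 0.51222715 -0.34123664  0.13155917]
t 34.20 tcp [ 577.3 -119.4  172.2] yaw 93.23 tz [-0.0021 -0.0011 -1.    ] F [0.4 0.4 0.3] gap 1.9 q [-0.21  0.34  1.75 -0.    1.05 -1.83]
6.4 -2.5 -33.9 -0.03 -0.06 -0.04; 6.3 -2.4 -33.8 -0.03 -0.06 -0.03; 18.9 -30 0 0 0 0; 18.9 -30 0 0 0 0; 18.9 -30 0 0 0 0
18.9 -29.9 0 0 0 0; 18.9 -30 0 0 0 0; 18.9 -29.9 0 0 0 0; 18.9 -30 0 0 0 0; 0 0 30 0 0 0
0 0 30 0 0 0; 0 0 30 0 0 0; -0.1 0 30 0 0 0
```

Emit:
jog_arm --motion "6 -2 -34 0 0 0; 6 -2 -34 0 0 0; 19 -30 0 0 0 0; 19 -30 0 0 0 0; 19 -30 0 0 0 0"

```text
time: 34.62
ee_pos: [0.5146, -0.2178, 0.2412]
ee_rot: [0.0, -0.029, 1.0, -0.001]
wrist_force: [0.5, 1.1, 0.7]
finger_gap: 0.023
```

Emit:
jog_arm --motion "19 -30 0 0 0 0; 19 -30 0 0 0 0; 19 -30 0 0 0 0; 19 -30 0 0 0 0; 0 0 0 0 0 0"

```text
time: 35.03
ee_pos: [0.4432, -0.3456, 0.2407]
ee_rot: [-0.001, -0.027, 1.0, -0.002]
wrist_force: [0.0, 0.2, -0.1]
finger_gap: 0.022
```

Emit:
jog_arm --motion "0 0 0 0 0 0; 0 0 0 0 0 0; 0 0 0 0 0 0; 0 0 0 0 0 0"

```text
time: 35.37
ee_pos: [0.4465, -0.3401, 0.2407]
ee_rot: [-0.0, -0.029, 1.0, -0.0]
wrist_force: [-0.6, 0.3, 0.4]
finger_gap: 0.022
```

```bash
python3 - <<'E'
from h import *
st(); c=cap('scene'); cv2.imwrite('pics/s1.png',cv2.resize(c['img'][60:300,110:430],(800,600),interpolation=cv2.INTER_CUBIC))
c=cap('wrist','s2.png')
E
```

```text
t 35.37 tcp [ 446.5 -340.1  240.7] yaw 93.33 tz [-0.001 -0.001 -1.   ] F [-0.6  0.3  0.4] gap 2.0 q [-0.65  0.23  1.74 -0.    1.17 -2.28]
```

View pics/s1.png

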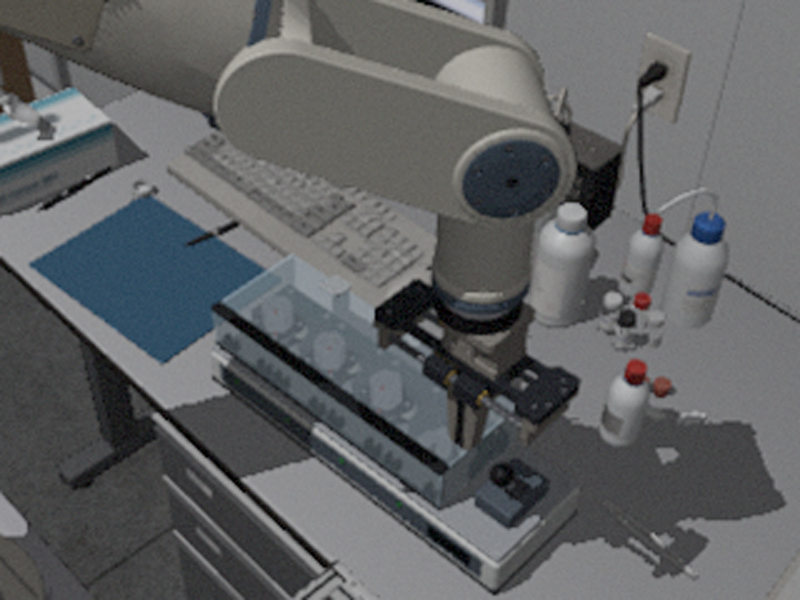

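View pics/s2.png

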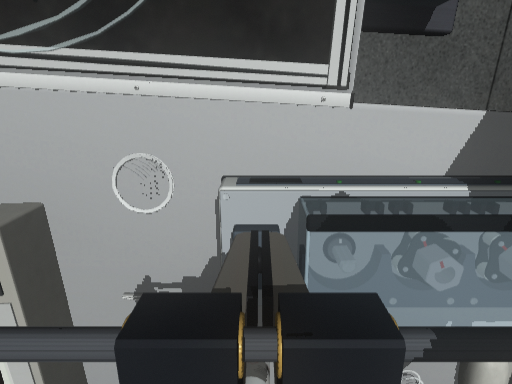

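Emit:
jog_arm --motion "0 -3 25 0 0 0; 0 0 35 0 0 0; 0 0 35 0 0 0; 0 0 20 0 0 0; 0 0 0 0 0 0"

```text
time: 35.88
ee_pos: [0.4438, -0.3419, 0.1216]
ee_rot: [-0.003, -0.029, 1.0, 0.002]
wrist_force: [-0.7, 1.2, 0.1]
finger_gap: 0.02
```

Emit:
jog_arm --motion "0 0 0 0 0 0; 0 0 0 0 0 0; 0 0 0 0 0 0; 0 0 0 0 0 0; 0 0 0 0 0 0"

```text
time: 36.3
ee_pos: [0.4465, -0.3448, 0.1271]
ee_rot: [0.0, -0.028, 1.0, -0.001]
wrist_force: [-0.2, 0.2, 0.6]
finger_gap: 0.02
```

```bash
python3 - <<'E'
from h import *
st(); c=cap('scene'); cv2.imwrite('pics/s3.png',cv2.resize(c['img'][120:300,190:430],(800,600),interpolation=cv2.INTER_CUBIC))
P=grid(c); m=(P[...,0]>.46)&(P[...,0]<.6)&(P[...,1]>-.2)&(P[...,1]<.03); print(np.percentile(P[m][:,2],[50,90,98]))
E
```

```text
t 36.30 tcp [ 446.5 -344.8  127.1] yaw 93.24 tz [ 8.0e-04 -2.7e-03 -1.0e+00] F [-0.2  0.2  0.6] gap 1.8 q [-0.66  0.36  1.85 -0.    0.94 -2.29]
[0.13289548 0.13564207 0.13734557]
```

View pics/s3.png

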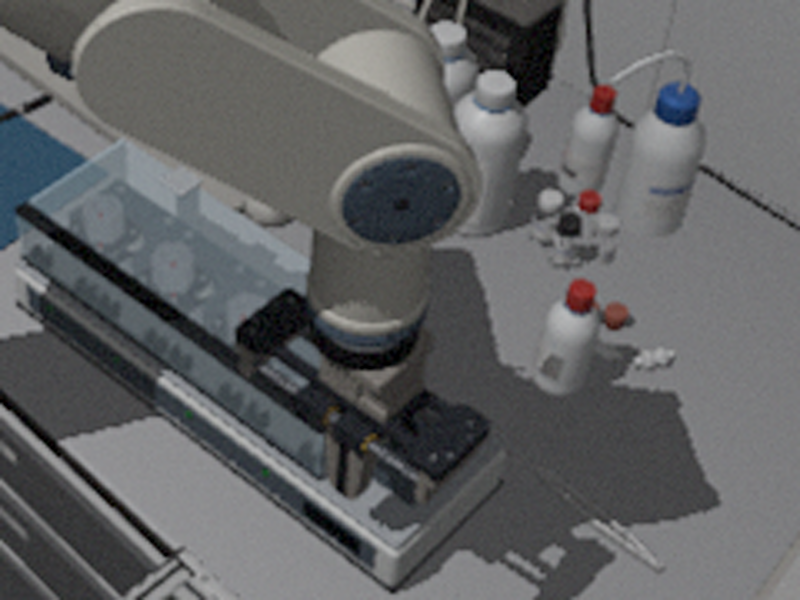

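Emit:
jog_arm --motion "-10 0 4 0 0 0; -10 0 0 0 0 0; -10 0 0 0 0 0; -10 0 0 0 0 0; -8 0 0 0 0 0"

```text
time: 36.77
ee_pos: [0.4948, -0.3415, 0.1217]
ee_rot: [-0.001, -0.029, 1.0, -0.001]
wrist_force: [-4.4, -1.0, 3.9]
finger_gap: 0.024
```

Emit:
jog_arm --motion "-7 0 0 0 0 0; -7 0 0 0 0 0; -7 0 0 0 0 0; -7 0 0 0 0 0; 0 0 0 0 0 0"

```text
time: 37.18
ee_pos: [0.5233, -0.34, 0.1217]
ee_rot: [0.0, -0.028, 1.0, -0.001]
wrist_force: [0.6, 0.2, -0.1]
finger_gap: 0.021
```

Emit:
jog_arm --motion "-5 0 0 0 0 0; -3 0 0 0 0 0; 0 0 0 0 0 0; 0 0 0 0 0 0"

```text
time: 37.52
ee_pos: [0.5299, -0.3396, 0.1216]
ee_rot: [-0.0, -0.028, 1.0, -0.001]
wrist_force: [-0.6, -0.8, -0.4]
finger_gap: 0.024
```

Emit:
jog_arm --motion "-3 0 0 0 0 0; -2 0 0 0 0 0; 0 0 0 0 0 0; 0 0 0 0 0 0"

```text
time: 37.85
ee_pos: [0.5348, -0.3393, 0.1216]
ee_rot: [-0.0, -0.028, 1.0, -0.001]
wrist_force: [-0.2, -0.3, -0.1]
finger_gap: 0.02
```

```bash
python3 - <<'E'
from h import *
st(); c=cap('scene'); cv2.imwrite('pics/s4.png',cv2.resize(c['img'][180:300,270:430],(800,600),interpolation=cv2.INTER_CUBIC))
E
```

```text
t 37.85 tcp [ 534.8 -339.3  121.6] yaw 93.24 tz [-8.0e-04 -1.3e-03 -1.0e+00] F [-0.2 -0.3 -0.1] gap 1.8 q [-0.57  0.46  1.69 -0.    0.99 -2.19]
```

View pics/s4.png

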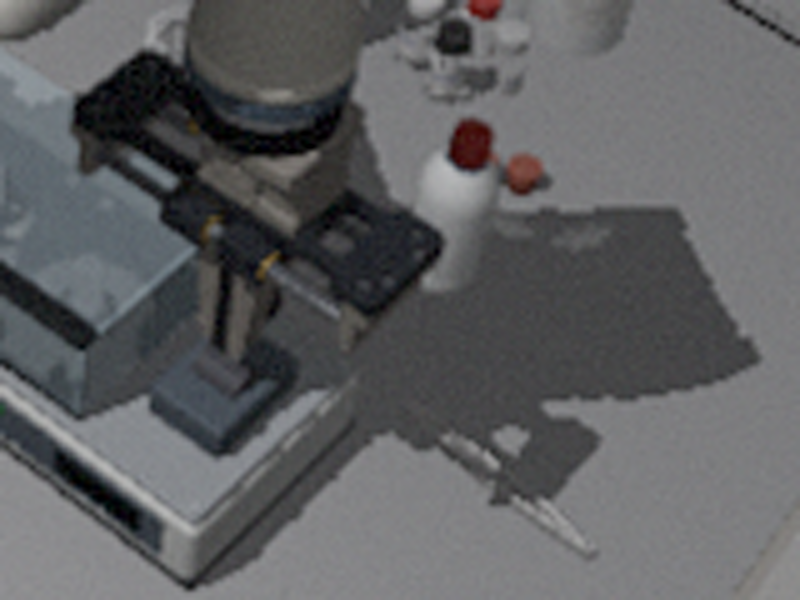

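Emit:
jog_arm --motion "20 0 0 0 0 0; 30 0 -10 0 0 0; 20 0 -35 0 0 0; 0 0 -40 0 0 0; 0 0 -40 0 0 0"

```text
time: 38.32
ee_pos: [0.4633, -0.3428, 0.2479]
ee_rot: [-0.001, -0.028, 1.0, -0.0]
wrist_force: [1.4, -0.1, 0.5]
finger_gap: 0.025
```

Emit:
jog_arm --motion "15 -20 -35 0 0 0; 15 -20 -35 0 0 0; 0 0 0 0 0 0; 0 0 0 0 0 0; 0 0 0 0 0 0"

```text
time: 38.73
ee_pos: [0.438, -0.383, 0.3141]
ee_rot: [-0.0, -0.028, 1.0, -0.0]
wrist_force: [0.3, 0.8, -0.3]
finger_gap: 0.022
```

```bash
python3 - <<'E'
from h import *
st(); c=cap('scene'); cv2.imwrite('pics/f1.png',cv2.resize(c['img'][120:300,190:430],(800,600),interpolation=cv2.INTER_CUBIC))
P=grid(c); m=(P[...,0]>.46)&(P[...,0]<.64)&(P[...,1]>-.4)&(P[...,1]<-.31)&(P[...,2]>.12)&(P[...,2]<.16)
print(m.sum(),P[m].mean(0) if m.any() else 0)
c=cap('top'); cv2.imwrite('pics/f2.png',cv2.resize(c['img'][140:265,110:390],(784,350),interpolation=cv2.INTER_CUBIC))
P=grid(c); m=(P[...,0]>.46)&(P[...,0]<.64)&(P[...,1]>-.4)&(P[...,1]<-.31)&(P[...,2]>.12)&(P[...,2]<.16)
print(m.sum(),P[m].mean(0) if m.any() else 0)
cap('wrist','f3.png')
E
```

```text
t 38.73 tcp [ 438.  -383.   314.1] yaw 93.20 tz [-9.e-04 -8.e-04 -1.e+00] F [ 0.3  0.8 -0.3] gap 2.0 q [-0.72  0.21  1.61 -0.    1.33 -2.35]
80 [ 0.55393471 -0.34318485  0.13830531]
46 [ 0.5552064  -0.3370125   0.14001115]
```

View pics/f1.png

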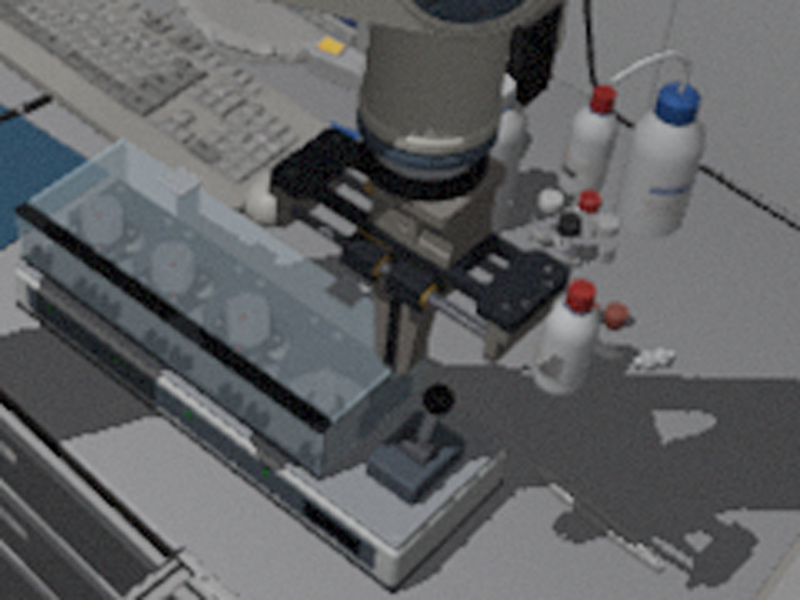

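View pics/f2.png

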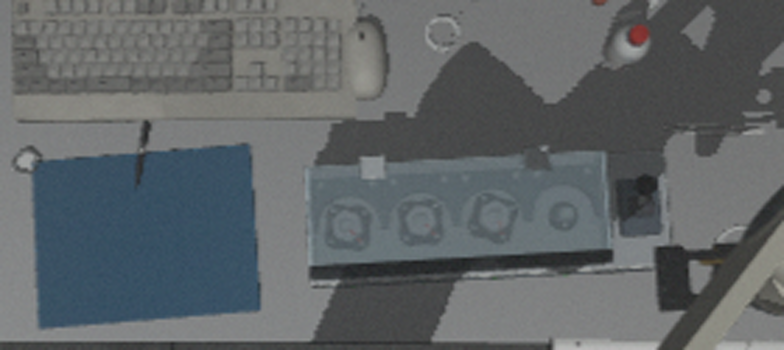

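View pics/f3.png

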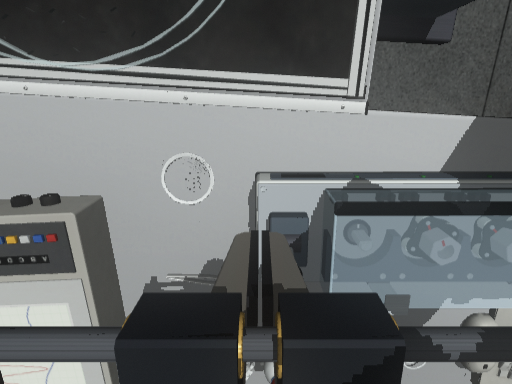

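```bash
python3 - <<'E'
from h import *
for n in ('scene','top'):
    c=cap(n); P=grid(c); m=(P[...,0]>.52)&(P[...,0]<.6)&(P[...,1]>-.37)&(P[...,1]<-.315)&(P[...,2]>.124)&(P[...,2]<.16)
    cc=P[m]; r=least_squares(lambda x:(np.linalg.norm(cc-x,axis=1)-.013)*1e3,[.555,-.34,.131],loss='soft_l1'); print(n,m.sum(),r.x,np.abs(r.fun).mean())
c=dict(np.load('top3.npz'));P=grid(c);m=(P[...,0]>.48)&(P[...,0]<.56)&(P[...,1]>-.37)&(P[...,1]<-.315)&(P[...,2]>.124)&(P[...,2]<.16)
cc=P[m]; r=least_squares(lambda x:(np.linalg.norm(cc-x,axis=1)-.013)*1e3,[.512,-.34,.131],loss='soft_l1'); print('before top',m.sum(),r.x,P[m].mean(0))
E
```

```text
scene 76 [ 0.5585554  -0.34047221  0.13217183] 1.383842500117823
top 46 [ 0.55632081 -0.33785364  0.1317254 ] 1.8389284269608002
before top 45 [ 0.51055036 -0.34047231  0.1312008 ] [ 0.5104323  -0.33925092  0.13974506]
```

```bash
python3 - <<'E'
from h import *
st(); print(robot.finish_job())
E
```

```text
t 38.98 tcp [ 438.1 -382.5  313.3] yaw 93.28 tz [-2.5e-03  3.0e-04 -1.0e+00] F [-0.1 -0.3 -0.3] gap 1.8 q [-0.72  0.21  1.61 -0.    1.33 -2.35]
the job is handed in; nothing more can be done
None
```

The pump is set up for its dry run and handed in at 39 s of the 210 s allowed. All three rotors are on shafts, the guard is shut and the switch is on.

- **Rotors:** Only three of the four possible rotors were on the mat. They are on shafts 1, 2 and 3, and shaft 4 is left empty. Their tops measured 123.4–123.5 mm above the desk, against 123 mm for fully seated. Each sat within about 1 mm of its shaft axis. The wrist readings while seating them stayed below 10 N.
- **Guard:** I pushed it from behind and it sank shut by itself. Its top measured about 133 mm, as expected when closed, before I touched the switch.
- **Switch:** Camera fits put the ball 46–48 mm farther back, at the height expected for on. The expected travel is 48 mm, and the two cameras differed by about 2 mm. I felt no hard stop at the end of the push.
- **Bystanders:** I never touched the beaker, bottle or forceps. In the last pictures they looked to be where they started, but I did not measure this. I saw no rotor get knocked aside.

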